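# Load and lock a vial carrier with its retaining bar

### The job

Get the vial carrier ready for transport: stand every sample vial that is on the bench upright in the carrier, one to a bay. Then, with the red turnbutton turned out of the way, feed the steel bar endwise through the guide tube, over the vials, until it is fully home against the stop at the far end, and turn the turnbutton fully back across the mouth of the tube so that the bar cannot come out. Carry things round the front of the water bath and evaporator in the middle of the bench, and leave the blue-capped bottle, the tape roll and the marker where they are.

Things in the scene. Friction and masses are not known exactly. Their poses are not given: they have to be found in the camera images.
- carrier: Blue metal vial carrier, fast on the bench. Origin on the bench under the middle bay; z up; y runs along the row of three bays (y = -34, 0, +34 mm) towards the guide tube; x across. Base plate 66 mm (x) by 232 mm (y -106 to +126), its deck 40 mm above the bench (the bay floors). Each bay is 33 x 32 mm inside, its walls 10 mm above its floor. Beyond the bays a post stands at each end, all under 145 mm high; the turnbutton is taller (159 mm).
- guide_mouth (a point): Centre of the open outer end of the square guide tube, 120 mm above the bench, at carrier y = +138 mm; axes as the carrier's: the bar goes in towards -y. A funnel, 31 x 31 mm here, narrows within 10 mm to the bore of 17 x 17 mm, 46 mm long (carrier y 128 down to 82), axis level along y.
- end_stop (a point): Centre of the stop plate in the end socket at the far post, on the bar axis, 120 mm above the bench, 238 mm from the guide mouth (carrier y = -100 mm). The socket's funnel is 39 x 39 mm at y = -80 mm and narrows to 17 x 17 mm at y = -92 mm. Axes as the carrier's.
- bay_1 (a point): Centre of the floor of the bay at carrier y = -34 mm, 40 mm above the bench; axes as the carrier's.
- bay_2 (a point): Centre of the floor of the middle bay, 40 mm above the bench; axes as the carrier's.
- bay_3 (a point): Centre of the floor of the bay at carrier y = +34 mm, nearest the guide tube, 40 mm above the bench; axes as the carrier's.
- turnbutton (a joint): Red turnbutton on an upright pivot beside the guide mouth (carrier x -56, y +146 mm). 0 = shut, the blade along carrier +x across the mouth, 4 mm outside it; grows in rad counterclockwise from above, the blade swinging outward, away from the tube; from 1.4 (blade along carrier +y at 1.57; limit 1.9) the way to the mouth is clear. Blade 8 mm thick, reaches 64 mm from the pivot, 111 to 129 mm above the bench. Friction 0.04 N m, no spring: stays where left.
- turnbutton_wing (a point): Middle of the turnbutton's finger wing, on the pivot axis above the blade, 147 mm above the bench: an upright plate 36 mm long in line with the blade, 10 mm thick, 135 to 159 mm above the bench. Axes turn with the blade: x along the blade from the pivot, z up.
- bar_mid (a point): Centre of the loose steel retaining bar: square section 14 x 14 mm, 238 mm long along its y axis, both ends alike, about 0.11 kg. It lies on the bench at the start (this point 7 mm up). Fully home, its inner end meets the stop plate and its outer end is flush with the mouth of the guide tube.
- vial_a_mid (a point): Loose closed glass sample vial with white cap: round, 27 mm in diameter, 61 mm tall, z its upward axis; this point is on its axis 30 mm above its foot. Its side is straight from the foot to about 42 mm up. Stands upright at the start, or is absent.
- vial_b_mid (a point): Loose closed glass sample vial with black cap, nearly clear contents: round, 27 mm in diameter, 61 mm tall, z its upward axis; this point is on its axis 30 mm above its foot. Its side is straight from the foot to about 42 mm up. Stands upright at the start, or is absent.
- vial_c_mid (a point): Loose closed glass sample vial with black cap, white contents: round, 27 mm in diameter, 61 mm tall, z its upward axis; this point is on its axis 30 mm above its foot. Its side is straight from the foot to about 42 mm up. Stands upright at the start, or is absent.
- blue_cap_bottle: Bystander: white lab bottle with a blue cap, 64 mm in diameter, 150 mm tall, origin under its foot.
- tape: Bystander: yellow tape roll lying flat, 84 mm in diameter, 19 mm tall, origin under its centre.
- marker: Bystander: white marker with a red cap, 17 x 138 x 18 mm, lying along its y axis, origin under its middle.
Not all that is in view belongs to the job. What is shaped like the part that bears vial_a_mid but turquoise is not meant.

How it is judged:
By the outcome, as a careful person would: the job done as asked, in the order asked, and still so for the second after the job is handed in, with the robot touching nothing.
Of vial_a, vial_b, vial_c only 2 to 3 are there at a start; the rules pass over those that are not, and their reading is None.
At some moment in a run one of bar may be knocked a few centimetres aside while the robot is not near it.
It also fails if it takes over 208 s, if anything falls off the work surface, if the arm or the gripper's body presses on something with over 40 N, if the wrist force passes 120 N, or if a joint passes its speed limit or range.

### The arm

A 6-joint arm with a two-finger parallel gripper is mounted at the origin on a cart in front of the work surface, level with it; the furniture and walls round the work are solid. World frame = base frame: x ahead of the robot, y to its left, z up, the work surface at z = 0. Lengths are in mm, angles in rad, forces in N, time in s.
With the tool pointing down it reaches from about 350 to 975 mm from the base axis. Payload 7.1 kg.
Tool frame: the origin (TCP) lies midway between the tips of the shut fingers; the grasp point (between the pads) lies 19 mm behind it; z points along the fingers, y is the line along which they close (so a half turn about z gives the same grasp; the last joint's range is limited). The gripper opens to 88 mm and grips with 3 to 60 N. Pads are 20 mm wide; open, the fingers measure 115 mm over their backs; the gripper's body (75 mm by 178 mm) begins 61 mm behind the grasp point.
Start: joints at [1.121, 0.423, 1.63, -0, 1.089, -0.019], TCP at [260.966, 567.892, 222.675] pointing down, gripper open.
Joint ranges: [-3, 3], [-0.9, 2.11], [0.09, 2.58], [-1.31, 4.45], [0.11, 2.69], [-2.54, 2.54]. Speed limits (rad/s): [2.39, 2.39, 3.01, 3.14, 3.14, 3.14].

### API

Orientations are given as a unit quaternion [x, y, z, w].
In Python, from plant import arm gives the robot as it stands. The module is installed in compiled form; this text tells all that it offers.
- The arm moves only by the shell command python3 -m jog 'ROWS' [FORCE]. ROWS is JSON, a list that holds one entry, the list of rows, each a list of 5 numbers: the shift along the tool's x, y, z in m, then the turn about the tool's z in rad, then the finger opening in m, from 0 to 0.0878. In form: [[[dx, dy, dz, spin, hand], ...]]. A call has 1 to 12 rows; each row is the pose to reach, as a shift and turn from the pose commanded when the call began, along the tool's axes at that moment; what a row does not reach only later rows make up. A row lasts 1/8 s, in which the tool goes at most 62.5 mm and 10.7 degrees, less where a joint would pass 70% of its speed; a pose out of reach is approached as far as the arm can. A call with a gripper value outside its range is refused whole. The fingers move at their own pace and stop on an object; FORCE is the grip in N (left out, the last holds). Time passes only in rows, so rows that repeat a pose let the fingers close. It gives the time, the measured TCP pose, the force, the opening and the grip force at its end, in the units of the state.
- arm.read_state(): the state, without advancing time (a new reading comes with each control period).
- arm.camera(name): name is "scene" or "top" or "wrist"; returns the picture (480x640x3 uint8, red, green, blue); there is no depth.
- arm.calibration(name): a dict with "K" (3x3 intrinsics, pixels), "R" (3x3) and "t" (3): a world point X has camera coordinates R X + t; the wrist camera has in their place "T_tool_cam" (4x4, takes a point from camera to tool coordinates, whose origin is the TCP and whose axes are the flange's). Camera axes: x right, y down, z forward; pixel columns grow to the right and rows downward; lengths in mm; the calibration is good to about 2 mm. A picture is of the moment at which its call begins: read the wrist's pose just before it. calibration takes no time and is no camera call.
- arm.finish_job(): hands the job in; it is judged then, once.
The state is a dict: "time_s": time; "joint_positions": joint angles; "qvel": joint speeds; "joint_efforts": joint torques, N m; "eef_pos": TCP position; "ee_rot": TCP orientation; "wrist_force": force on the tool from outside, world axes, zero at the start; "ft_torque": the same for the moment, N m; "grip_width": opening from 0.0 (shut) to 1.0 (fully open); "grip_force": force on a finger pad.
Only numpy, scipy, OpenCV 4.12 (cv2) and the standard library are available. Lean on these libraries where they do the work, as an engineer would, in place of code of your own. Each camera call takes 0.05 s, during which the arm holds its last target. There are 200 camera calls.

## Working session

There is one attempt and no reset: what is moved stays moved. The work goes in short steps, Python scripts to look and compute and a shell command to move; the robot and the scene stay as the last step left them, time stands still between calls to the robot, and variables do not carry over. Pictures are saved under pics/ and viewed, at most 14 in all, crops included, and the job is handed in when it is done.

```bash
mkdir -p pics; ls; python3 - <<'E'
from plant import arm
import cv2
for n in ("scene","top"):
    cv2.imwrite(f"pics/{n}0.png",arm.camera(n)[:,:,::-1])
    c=arm.calibration(n);print(n,c)
print(arm.calibration("wrist"));print(arm.read_state())
E
```

```text
pics
scene {'K': array([[586.25289077,   0.        , 323.6827822 ],
       [  0.        , 586.25289077, 247.43787074],
       [  0.        ,   0.        ,   1.        ]]), 'R': array([[ 0.73504222, -0.67775881,  0.01886596],
       [-0.50862473, -0.56958551, -0.64565721],
       [ 0.44834564,  0.46498961, -0.76339429]]), 't': array([-413.38101048,  311.46648154, 1365.86027414])}
top {'K': array([[452.6587022 ,   0.        , 313.94409099],
       [  0.        , 452.6587022 , 241.25966332],
       [  0.        ,   0.        ,   1.        ]]), 'R': array([[ 3.01085042e-03, -9.99897066e-01, -1.40282502e-02],
       [-9.87503616e-01, -7.62529056e-04, -1.57594502e-01],
       [ 1.57567583e-01,  1.43274413e-02, -9.87404264e-01]]), 't': array([ -59.53871956,  530.31889881, 1223.88427884])}
{'K': array([[378.15111176,   0.        , 325.94026381],
       [  0.        , 378.15111176, 241.18592962],
       [  0.        ,   0.        ,   1.        ]]), 'T_tool_cam': array([[-6.21613340e-04, -9.56397648e-01, -2.92067033e-01,
         8.00313331e+01],
       [ 9.99999689e-01, -4.52480988e-04, -6.46
[... 222 characters left out ...]
.1, 'joint_positions': array([ 1.12096993e+00,  4.23757464e-01,  1.63061707e+00, -7.42159932e-07,
        1.08860349e+00, -1.90082072e-02]), 'qvel': array([-0.00064837, -0.00200404, -0.00315171, -0.00105182,  0.00037168,
       -0.00143   ]), 'joint_efforts': array([-5.76994389e-04, -5.45616245e+01, -2.74324787e+01,  6.44065370e-02,
        1.89394358e-02, -1.84132483e-05]), 'eef_pos': array([260.7690482 , 567.44018213, 221.98240473]), 'ee_rot': array([ 2.13746868e-01,  9.76888835e-01, -6.73813878e-04, -1.60574045e-04]), 'wrist_force': array([0.16279914, 0.49166406, 0.57229411]), 'ft_torque': array([-0.03809561,  0.01203677,  0.03458769]), 'grip_force': 0.0, 'grip_width': 1.0025179126728738}
```

View pics/scene0.png

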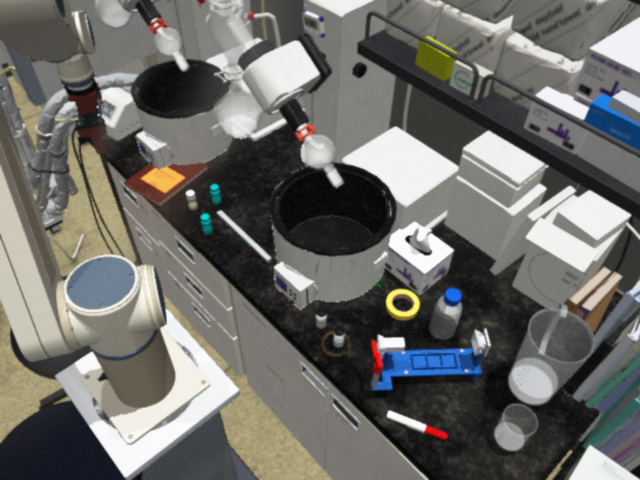

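View pics/top0.png

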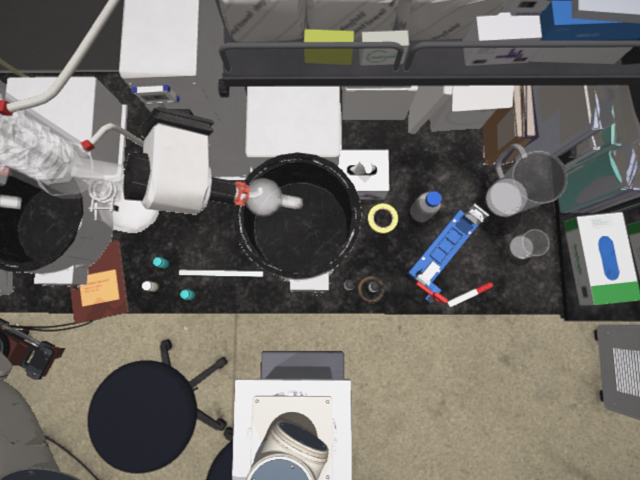

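Candidates (top view): white-cap vial (150,286) is vial_a. The turquoise look-alikes at (187,295) and (160,262) are not meant. Black caps are at (348,285) and (371,289, in a brown ring stain), bar is at (180–263,273), and the carrier is at (445,250) with the red turnbutton at (430,290) and the marker at (470,294).

```bash
cat > h.py <<'E'
import numpy as np, cv2
from plant import arm
from scipy.spatial.transform import Rotation as Rn
def cam(name, st=None):
    c=arm.calibration(name); K=c["K"]
    if name!="wrist": return K,c["R"],c["t"]
    st=st or arm.read_state(); T=np.eye(4); T[:3,:3]=Rn.from_quat(st["ee_rot"]).as_matrix(); T[:3,3]=st["eef_pos"]
    M=np.linalg.inv(T@c["T_tool_cam"]); return K,M[:3,:3],M[:3,3]
def ray(C,p):
    K,R,t=C; d=R.T@np.linalg.solve(K,[p[0],p[1],1]); return -R.T@t,d/np.linalg.norm(d)
def onz(C,p,z):
    o,d=ray(C,p); return o+d*(z-o[2])/d[2]
def tri(*cp):
    A=np.zeros((3,3));b=np.zeros(3);rs=[ray(C,p) for C,p in cp]
    for o,d in rs: P=np.eye(3)-np.outer(d,d);A+=P;b+=P@o
    X=np.linalg.solve(A,b); return X,max(np.linalg.norm((np.eye(3)-np.outer(d,d))@(X-o)) for o,d in rs)
def proj(C,X):
    K,R,t=C; q=K@(R@np.asarray(X,float)+t); return q[:2]/q[2]
def shot(fn,name="wrist"):
    """save picture and its camera"""
    C=cam(name); im=arm.camera(name); cv2.imwrite(f"pics/{fn}.png",im[:,:,::-1]); np.save(f"pics/{fn}.npy",np.array([*C[0],*C[1],C[2]])); return C
def load(fn):
    a=np.load(f"pics/{fn}.npy"); return a[:3],a[3:6],a[6]
def tool(dw,st=None):
    st=st or arm.read_state(); return Rn.from_quat(st["ee_rot"]).inv().apply(dw)
E
python3 - <<'E'
from h import *
np.set_printoptions(precision=1,suppress=True)
T=cam("top");S=cam("scene")
for n,p,z in [("a",(150,286),60),("t1",(187,295),60),("t2",(160,262),60),("b1",(348,285),60),("b2",(371,289),60),("bar1",(180,272),7),("bar2",(263,274),7),("carNE",(474,215),120),("mouth",(428,285),120),("bottle",(432,199),150),("tape",(382,218),19),("mk1",(450,304),9),("mk2",(492,285),9)]: print(n,onz(T,p,z))
for n,a,b in [("a",(150,286),(191,192)),("b1",(348,285),(320,316)),("b2",(371,289),(338,335)),("bar1",(180,272),(219,212)),("bar2",(263,274),(273,262)),]: print(n,*tri((T,a),(S,b)))
t=cv2.imread("pics/top0.png");s=cv2.imread("pics/scene0.png")
f=lambda im,x,y:cv2.resize(im[y:y+75,x:x+100],(400,300),interpolation=cv2.INTER_CUBIC)
cv2.imwrite("pics/c1.png",np.vstack([np.hstack([f(t,335,225),f(t,405,200)]),np.hstack([f(s,290,290),f(s,360,325)])]))
E
```

```text
a [403.7 387.7  60. ]
t1 [379.5 285.3  60. ]
t2 [469.5 364.1  60. ]
b1 [ 407.5 -151.5   60. ]
b2 [ 396.9 -213.5   60. ]
bar1 [446.8 324.1   7. ]
bar2 [441.5  86.6   7. ]
carNE [ 588.2 -480.7  120. ]
mouth [ 404.2 -353.3  120. ]
bottle [ 623.9 -364.6  150. ]
tape [ 601.6 -252.9   19. ]
mk1 [ 358.4 -438.9    9. ]
mk2 [ 411.6 -558.8    9. ]
a [402.1 384.2  71.3] 1.1399639796911152
b1 [ 408.9 -152.9   31.9] 0.5026453956205901
b2 [ 401.6 -219.2   29.9] 3.8358588242672913
bar1 [446.6 325.3   4.1] 0.5776235398613216
bar2 [446.3  85.8  -7.3] 4.365565479777927
```

View pics/c1.png

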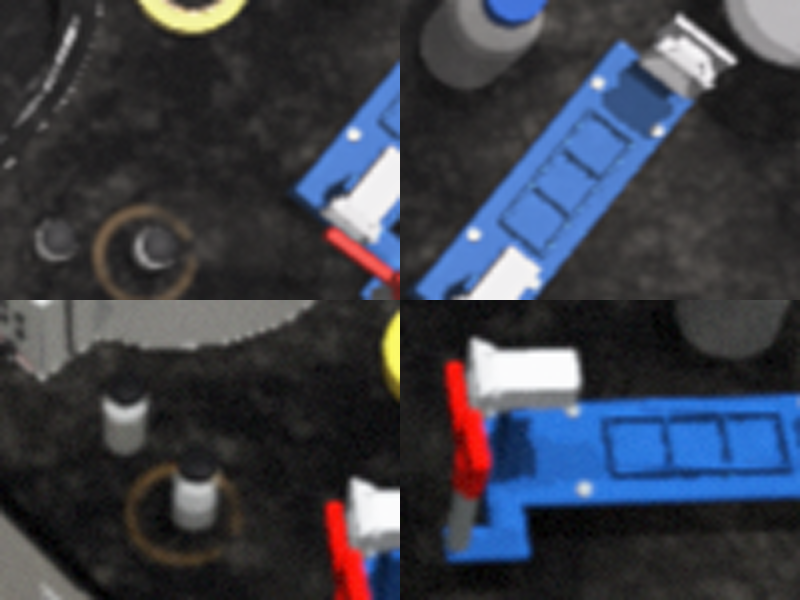

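Picture: carrier at top-left/bottom-right is as expected (bays visible, turnbutton shut across the mouth). Two black-capped vials are at top (349,285) and (374,286), so three vials are present. Moving to hover over vial_a.

```bash
python3 -m jog '[[[-0.06,-0.03,0.02,0,0.07],[-0.12,-0.06,0.04,0,0.07],[-0.17,-0.09,0.06,0,0.07],[-0.204,-0.106,0.072,0,0.07],[-0.204,-0.106,0.072,0,0.07],[-0.204,-0.106,0.072,0,0.07]]]'; python3 - <<'E'
from h import *
shot("w1")
E
```

```text
time_s: 0.85
eef_pos: [402.0, 386.7, 150.7]
ee_rot: [0.214, 0.977, 0.0, -0.0]
wrist_force: [-0.1, 0.5, 0.2]
grip_width: 0.799
grip_force: 0.0
```

View pics/w1.png

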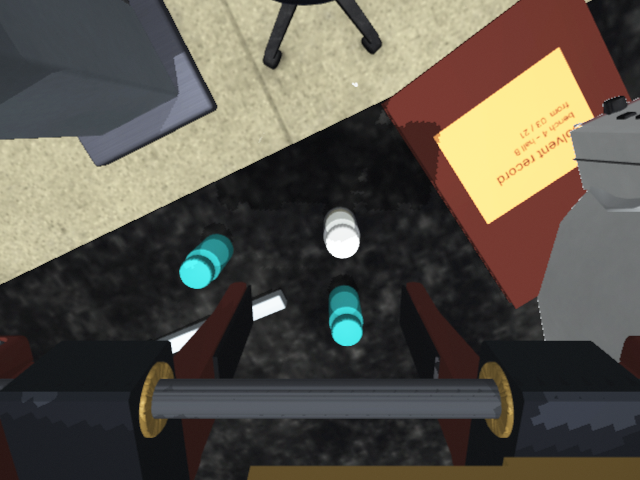

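Wrist picture: white-capped vial_a stands at (342,245) (cap top), with the turquoise ones at (200,268) and (346,325). Take a second view 60 mm aside to triangulate.

```bash
python3 -m jog '[[[0.0,0.05,0,0,0.07],[0.0,0.05,0,0,0.07],[0,0.05,0,0,0.07]]]'; python3 - <<'E'
from h import *
shot("w2")
def cap(fn):
    im=cv2.imread(f"pics/{fn}.png"); h=cv2.cvtColor(im,cv2.COLOR_BGR2HSV)
    m=((h[...,1]<25)&(h[...,2]>222)).astype(np.uint8); n,l,s,c=cv2.connectedComponentsWithStats(m)
    for i in range(1,n):
        if 60<s[i,4]<3000 and 150<c[i][1]<330: print(fn,s[i],c[i])
cap("w1");cap("w2")
b=cv2.imread("pics/w1.png")[190:270,300:380];d=cv2.imread("pics/w2.png")[190:270,200:380]
cv2.imwrite("pics/c2.png",cv2.resize(np.hstack([b,d]),None,fx=3,fy=3))
E
```

```text
time_s: 1.27
eef_pos: [421.7, 432.3, 150.6]
ee_rot: [0.213, 0.977, -0.0, -0.0]
wrist_force: [-0.7, -0.2, 0.4]
grip_width: 0.794
grip_force: 0.0
w1 [327 219  27  12  97] [339.4742268  222.45360825]
w1 [326 227  33  31 779] [342.1732991  242.53530167]
w1 [253 296  32  24 419] [267.17183771 307.37708831]
w2 [266 221  26  15  99] [280.18181818 225.44444444]
w2 [256 229  32  31 783] [271.44189017 244.14176245]
w2 [ 120  297  102   43 1206] [174.63764511 322.08043118]
```

View pics/c2.png

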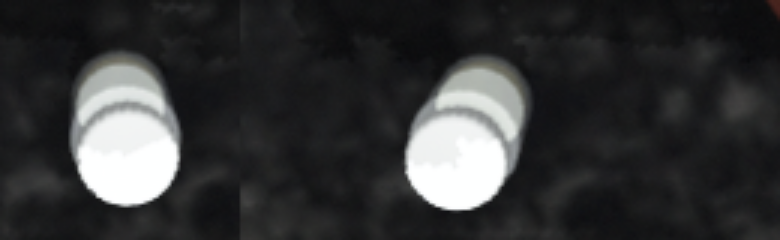

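The crop confirms the cap disc centres at (342.2,242.5) and (271.4,244.1).

```bash
python3 - <<'E'
from h import *
np.set_printoptions(precision=1,suppress=True)
a=load("w1"),(342.2,242.5);b=load("w2"),(271.4,244.1)
X,e=tri(a,b);print(X,e,onz(*a,61),onz(*b,61))
st=arm.read_state();m=(onz(*a,61)+onz(*b,61))/2
print(tool(m-st["eef_pos"]),st["ee_rot"])
E
```

```text
[405.3 398.   59.2] 0.004148092738184249 [404.7 398.2  61. ] [404.9 398.5  61. ]
[  1.4 -37.3  89.6] [ 0.2  1.  -0.  -0. ]
```

Measured height is 59 mm against 61 given, so vial_a is confirmed. Grasp at TCP z≈16.

```bash
python3 -m jog '[[[0.001,-0.0375,0.02,0,0.06],[0.001,-0.0375,0.04,0,0.06],[0.001,-0.0375,0.08,0,0.06],[0.001,-0.0375,0.12,0,0.06],[0.001,-0.0375,0.134,0,0.06],[0.001,-0.0375,0.134,0,0.06],[0.001,-0.0375,0.134,0,0.02],[0.001,-0.0375,0.134,0,0.02],[0.001,-0.0375,0.134,0,0.02],[0.001,-0.0375,0.134,0,0.02],[0.001,-0.0375,0.134,0,0.02],[0.001,-0.0375,0.134,0,0.02]]]' 25; python3 -m jog '[[[0,0,-0.04,0,0.02],[0,0,-0.10,0,0.02],[0,0,-0.15,0,0.02],[0,0,-0.15,0,0.02],[0,0,-0.15,0,0.02]]]'
```

```text
time_s: 2.82
eef_pos: [406.6, 398.4, 17.2]
ee_rot: [0.214, 0.977, 0.0, 0.0]
wrist_force: [-1.2, -0.4, 6.5]
grip_width: 0.301
grip_force: 25.0
time_s: 3.45
eef_pos: [405.9, 397.7, 166.0]
ee_rot: [0.214, 0.977, -0.0, -0.0]
wrist_force: [-0.4, 0.0, -1.1]
grip_width: 0.3
grip_force: 25.0
```

```bash
python3 - <<'E'
from h import *
np.set_printoptions(precision=1,suppress=True)
T=cam("top");S=cam("scene")
for p,z in [((298,277),150),((298,277),200),((310,277),80),((310,290),80),((310,290),50),((295,312),0)]: print(p,z,onz(T,p,z))
for n,a,b in [("rimfront?",(248,258),(277,221)),("boxtopR",(328,278),(312,279)),("boxbotR",(328,290),(310,305)),("boxtopL",(290,278),(276,263))]: print(n,*tri((T,a),(S,b)))
# carrier: screws/bays estimates
f=lambda c,o,k:(o[0]+c[0]/k,o[1]+c[1]/k)
for n,a,b in [("mouthtopL",(330,213),(478-400,340-300)),]: print(n,*tri((T,f(a,(335,225),4)),(S,f((b[0],b[1]),(360,325),4))))
t=cv2.imread("pics/top0.png")[265:315,270:350]; s=cv2.imread("pics/scene0.png")[210:310,255:415]
cv2.imwrite("pics/c3.png",np.hstack([cv2.resize(t,(400,250)),cv2.resize(s,(400,250))]))
st=arm.read_state()
for w in [(350,250),(362,80),(365,-60),(370,-200),(405,-260)]:
    print(w,tool(np.array([*w,200])-st["eef_pos"])/1000)
E
```

```text
(298, 277) 150 [421.8 -20.2 150. ]
(298, 277) 200 [417.8 -22.6 200. ]
(310, 277) 80 [427.4 -48.8  80. ]
(310, 290) 80 [392.8 -49.   80. ]
(310, 290) 50 [394.3 -48.3  50. ]
(295, 312) 0 [335.   -5.1   0. ]
rimfront? [480.7 108.1 115.5] 8.246509806031794
boxtopR [425.1 -98.6 115.2] 3.6449315996315965
boxbotR [ 404.  -104.3   30.4] 10.765232798382774
boxtopL [416.6   9.6  86.1] 9.26278005705716
mouthtopL [ 422.9 -325.8  134.9] 3.10920390033596
(350, 250) [-0.  -0.2 -0. ]
(362, 80) [-0.1 -0.3 -0. ]
(365, -60) [-0.2 -0.4 -0. ]
(370, -200) [-0.2 -0.6 -0. ]
(405, -260) [-0.3 -0.6 -0. ]
```

View pics/c3.png

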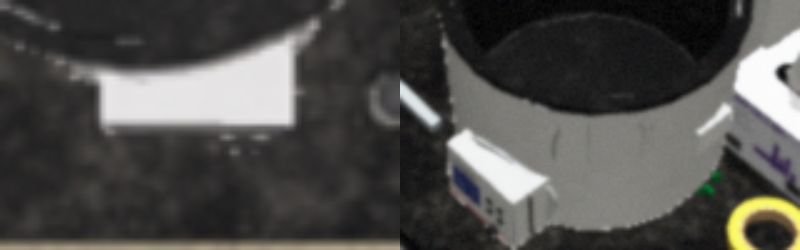

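```bash
python3 - <<'E'
from h import *
np.set_printoptions(precision=3,suppress=True)
st=arm.read_state()
for w in [(375,250),(370,80),(370,-60),(375,-200),(405,-260)]:
    print(w,tool(np.array([*w,250])-st["eef_pos"])/1000)
E
```

```text
(375, 250) [-0.034 -0.147 -0.084]
(370, 80) [-0.1   -0.304 -0.084]
(370, -60) [-0.159 -0.431 -0.084]
(375, -200) [-0.222 -0.556 -0.084]
(405, -260) [-0.274 -0.598 -0.084]
```

```bash
python3 -m jog '[[[-0.01,-0.03,-0.045,0,0.02],[-0.02,-0.08,-0.08,0,0.02],[-0.034,-0.13,-0.084,0,0.02],[-0.05,-0.18,-0.084,0,0.02],[-0.07,-0.235,-0.084,0,0.02],[-0.095,-0.288,-0.084,0,0.02],[-0.117,-0.34,-0.084,0,0.02],[-0.14,-0.39,-0.084,0,0.02],[-0.159,-0.431,-0.084,0,0.02],[-0.159,-0.431,-0.084,0,0.02]]]'; python3 -m jog '[[[-0.02,-0.045,0,0,0.02],[-0.045,-0.09,0,0,0.02],[-0.065,-0.125,0,0,0.02],[-0.09,-0.15,0,0.06,0.02],[-0.115,-0.167,0,0.12,0.02],[-0.115,-0.167,0,0.18,0.02],[-0.115,-0.167,0,0.18,0.02],[-0.115,-0.167,0,0.18,0.02]]]';python3 - <<'E'
from h import *
shot("w3")
E
```

```text
time_s: 4.7
eef_pos: [369.8, -62.0, 249.1]
ee_rot: [0.216, 0.976, -0.0, -0.002]
wrist_force: [0.4, 0.3, -0.1]
grip_width: 0.298
grip_force: 25.0
time_s: 5.7
eef_pos: [405.4, -258.5, 249.8]
ee_rot: [0.3, 0.954, 0.0, -0.001]
wrist_force: [-0.1, 0.4, 0.2]
grip_width: 0.298
grip_force: 25.0
```

View pics/w3.png

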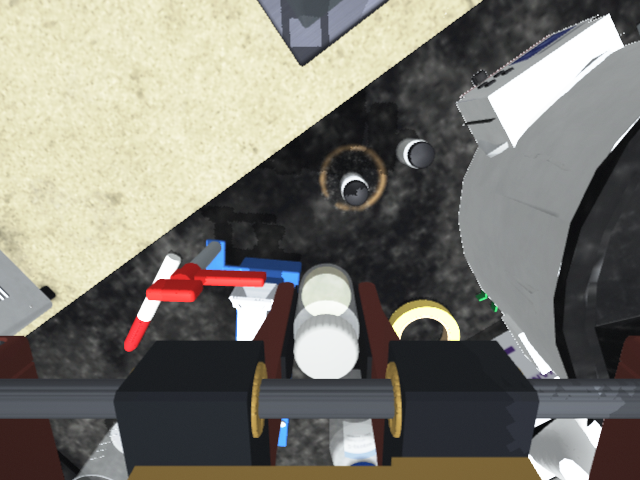

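Picture: black-cap vials at (355,190) and (419,154), and the turnbutton with its wing at (172,295) and blade toward (265,280). Go over the carrier to measure its pose.

```bash
python3 -m jog '[[[-0.06,-0.015,0,0,0.02],[-0.12,-0.03,0,0,0.02],[-0.18,-0.045,0,0,0.02],[-0.24,-0.062,0,0,0.02],[-0.25,-0.062,0,0,0.02],[-0.25,-0.062,0,0,0.02],[-0.25,-0.062,0,0,0.02]]]';python3 - <<'E'
from h import *
shot("w4")
E
python3 -m jog '[[[0.02,-0.06,0,0,0.02],[0.02,-0.08,0,0,0.02],[0.02,-0.08,0,0,0.02],[0.02,-0.08,0,0,0.02]]]';python3 - <<'E'
from h import *
shot("w5")
a=cv2.imread("pics/w4.png");b=cv2.imread("pics/w5.png")
cv2.imwrite("pics/c4.png",np.vstack([a[0:360],b[0:360]])[::,::].copy()[:, :])
cv2.imwrite("pics/c4.png",np.hstack([cv2.resize(a[0:400,120:520],(400,400)),cv2.resize(b[0:400,120:520],(400,400))]))
E
```

```text
time_s: 6.62
eef_pos: [574.1, -452.4, 250.8]
ee_rot: [0.3, 0.954, 0.0, -0.0]
wrist_force: [-0.4, 0.3, -0.7]
grip_width: 0.299
grip_force: 25.0
time_s: 7.18
eef_pos: [513.3, -507.0, 251.0]
ee_rot: [0.3, 0.954, 0.0, 0.0]
wrist_force: [-0.3, -0.5, -1.0]
grip_width: 0.301
grip_force: 25.0
```

View pics/c4.png

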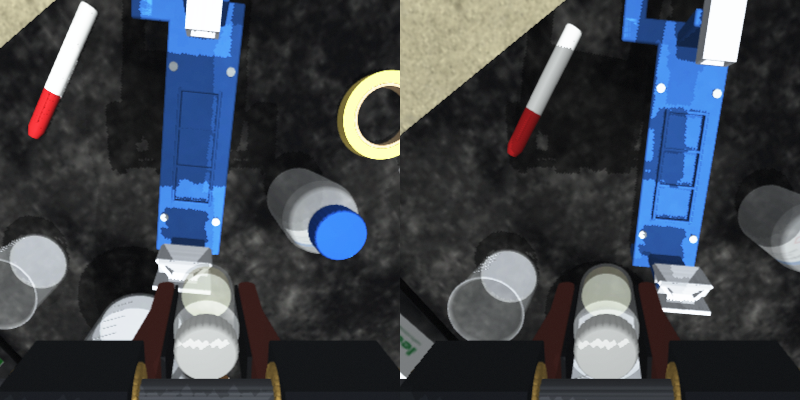

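Picture: carrier deck with four white screws and the three-bay frame. In w5 the frame corners are near (386,109), (426,112), (373,218), (411,220). Zoom in on the frame in both and locate the screws automatically.

```bash
python3 - <<'E'
from h import *
np.set_printoptions(precision=1,suppress=True)
def screws(fn,g):
    im=cv2.imread(f"pics/{fn}.png"); o=[]
    for x,y in g:
        w=im[y-7:y+8,x-7:x+8]; r=(w[...,2]>130).astype(np.uint8); n,l,s,c=cv2.connectedComponentsWithStats(r)
        i=1+np.argmin([np.hypot(*(c[k]-7)) for k in range(1,n)]); o.append(c[i]+[x-7,y-7]); print(fn,s[i,4],o[-1])
    return o
A=screws("w4",[(293,66),(351,72),(284,217),(336,222)]);B=screws("w5",[(381,88),(437,94),(363,235),(413,240)])
P=[]
for p,q in zip(A,B):
    X,e=tri((load("w4"),p),(load("w5"),q)); P.append(X);print(X,e)
P=np.array(P);print("lens",np.linalg.norm(P[0]-P[2]),np.linalg.norm(P[1]-P[3]),np.linalg.norm(P[0]-P[1]),np.linalg.norm(P[2]-P[3]),"mid",P.mean(0))
d=P[0]+P[1]-P[2]-P[3];print("yaw of +y deg",np.degrees(np.arctan2(d[1],d[0])))
a=cv2.imread("pics/w4.png")[80:215,280:350];b=cv2.imread("pics/w5.png")[95:230,360:440]
cv2.imwrite("pics/c5.png",cv2.resize(np.hstack([a,b]),None,fx=4.4,fy=4.4,interpolation=cv2.INTER_CUBIC))
E
```

```text
w4 48 [293.   65.9]
w4 67 [350.6  71.6]
w4 49 [283.2 217.2]
w4 61 [335.2 221.7]
w5 81 [380.5  87.6]
w5 75 [436.9  93.2]
w5 50 [361.6 234.5]
w5 60 [412.9 238.8]
[ 449.3 -400.9   40.8] 0.005262674988614831
[ 483.  -361.1   41.1] 0.006698019960077057
[ 556.1 -492.    40.8] 0.005357289126854819
[ 589.8 -451.5   41.7] 0.02744010017533616
lens 140.3696194542748 139.93935767168543 52.14342913120243 52.66828407443829 mid [ 519.6 -426.4   41.1]
yaw of +y deg 139.6447984111416
```

View pics/c5.png

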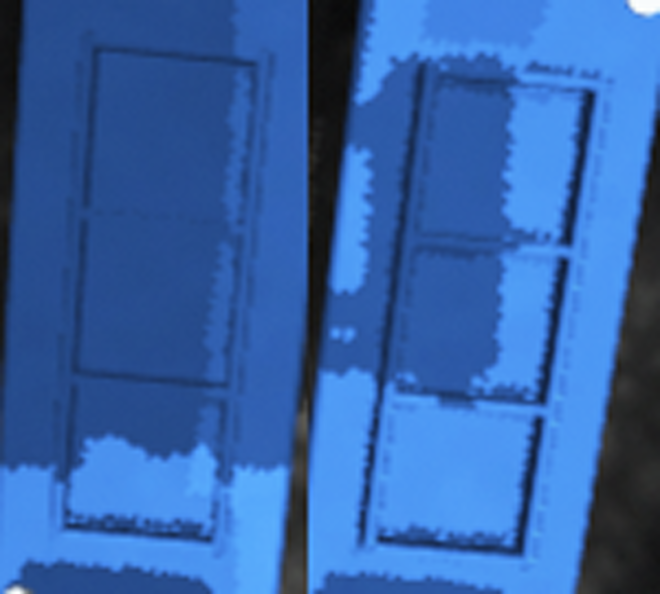

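```bash
cat >> h.py <<'E'
yaw=np.radians(139.64); uy=np.array([np.cos(yaw),np.sin(yaw),0]); ux=np.array([uy[1],-uy[0],0]); O=np.array([519.6,-426.4,0])
def car(x,y,z): return O+x*ux+y*uy+np.array([0,0,z])
def tocar(X): d=np.asarray(X)-O; return np.array([d@ux,d@uy,X[2]])
E
python3 - <<'E'
from h import *
np.set_printoptions(precision=1,suppress=True)
for fn,o,L in [("w4",(280,80),[(95,48),(255,65),(65,527),(213,540),(90,211),(240,224),(75,375),(225,388)]),("w5",(360-70,95),[(430,75),(590,90),(375,545),(523,552)])]:
    for z in (40,50):
        Q=np.array([tocar(onz(load(fn),(o[0]+x/4.4,o[1]+y/4.4),z)) for x,y in L]); print(fn,z,Q[:,:2].tolist() if 0 else Q[:,:2].round(1).tolist(),"mid",Q[:4].mean(0))
E
```

```text
w4 40 [[-16.8, 49.9], [16.8, 49.8], [-16.0, -51.6], [17.6, -51.4], [-15.5, 17.3], [16.8, 17.7], [-16.2, -17.5], [17.0, -17.3]] mid [ 0.4 -0.8 40. ]
w4 50 [[-16.2, 49.2], [16.5, 49.0], [-15.3, -49.6], [17.4, -49.5], [-14.8, 17.4], [16.6, 17.8], [-15.5, -16.5], [16.8, -16.2]] mid [ 0.6 -0.2 50. ]
w5 40 [[-16.4, 49.8], [17.9, 50.0], [-14.5, -52.8], [19.6, -51.3]] mid [ 1.7 -1.1 40. ]
w5 50 [[-17.9, 49.3], [15.5, 49.5], [-16.1, -50.5], [17.2, -49.1]] mid [-0.3 -0.2 50. ]
```

Screw rectangle (z≈41, 140×52) and bay frame agree within 1 mm on the carrier's origin and yaw. Now place vial_a in bay_1.

```bash
cat > g.py <<'E'
import sys
from h import *
np.set_printoptions(precision=4,suppress=True)
st=arm.read_state(); a=[float(v) for v in sys.argv[1:]]
R=Rn.from_quat(st["ee_rot"]).as_matrix(); ty=np.degrees(np.arctan2(R[1,1],R[0,1]))
w=car(*a[:3]) if len(a)<5 else np.array(a[:3])
print("at",st["eef_pos"],"tilt",R[2,2],"car",tocar(st["eef_pos"]),"tool_y",ty,"target",w,"SHIFT m",tool(w-st["eef_pos"])/1000,"spin rad",np.radians(ty-(a[3] if len(a)>3 else 49.64)), "j",st["joint_positions"][[0,5]], "t",st["time_s"])
E
python3 g.py 0 -35.6 59
```

```text
at [ 513.4922 -506.8296  250.8212] tilt -0.9999999017536 car [-65.2419 -47.4312 250.8212] tool_y 55.06084418772715 target [ 546.7269 -449.4541   59.    ] SHIFT m [0.0056 0.066  0.1918] spin rad 0.09461157931343632 j [-0.7955 -1.7567] t 7.225
```

```bash
python3 -m jog '[[[0.0056,0.04,0,0.05,0.02],[0.0056,0.066,0,0.095,0.02],[0.0056,0.066,0,0.095,0.02],[0.0056,0.066,0.05,0.095,0.02],[0.0056,0.066,0.1,0.095,0.02],[0.0056,0.066,0.1,0.095,0.02],[0.0056,0.066,0.1,0.095,0.02]]]'; python3 g.py 0 -35.6 59
```

```text
time_s: 8.1
eef_pos: [546.7, -451.4, 152.4]
ee_rot: [0.345, 0.938, -0.0, 0.001]
wrist_force: [0.1, -0.4, -0.1]
grip_width: 0.301
grip_force: 25.0
at [ 546.7067 -451.4376  152.3876] tilt -0.9999979330286516 car [ -1.5244 -36.8691 152.3876] tool_y 49.581605902570544 target [ 546.7269 -449.4541   59.    ] SHIFT m [0.0015 0.0015 0.0934] spin rad -0.0010191692638743704 j [-0.707  -1.5723] t 8.1
```

```bash
python3 -m jog '[[[0.0013,0.0013,0.03,0,0.02],[0.0013,0.0013,0.06,0,0.02],[0.0013,0.0013,0.075,0,0.02],[0.0013,0.0013,0.075,0,0.02],[0.0013,0.0013,0.075,0,0.02]]]'; python3 g.py 0 -35.6 59
```

```text
time_s: 8.72
eef_pos: [546.7, -449.6, 77.5]
ee_rot: [0.346, 0.938, -0.0, 0.001]
wrist_force: [0.1, 0.3, -0.6]
grip_width: 0.301
grip_force: 25.0
at [ 546.652  -449.6154   77.5393] tilt -0.9999964376003844 car [ -0.1714 -35.6474  77.5393] tool_y 49.56229174443318 target [ 546.7269 -449.4541   59.    ] SHIFT m [0.0001 0.0002 0.0185] spin rad -0.001356264915622199 j [-0.7051 -1.5701] t 8.725
```

```bash
python3 -m jog '[[[0,0,0.01,0,0.02],[0,0,0.019,0,0.02],[0,0,0.019,0,0.02],[0,0,0.019,0,0.02]]]'; python3 -m jog '[[[0,0,0,0,0.045],[0,0,0,0,0.045],[0,0,0,0,0.045],[0,0,-0.03,0,0.045],[0,0,-0.08,0,0.045],[0,0,-0.14,0,0.06],[0,0,-0.14,0,0.06]]]'; python3 - <<'E'
from h import *
import sys
np.set_printoptions(precision=4,suppress=True)
# caps of black vials from w3
im=cv2.imread("pics/w3.png");C=load("w3")
for p in [(355,193),(420,155)]:
    print(p,onz(C,p,61))
st=arm.read_state();print(st["eef_pos"])
cv2.imwrite("pics/c6.png",cv2.resize(im[120:240,300:460],None,fx=5,fy=5,interpolation=cv2.INTER_CUBIC))
E
```

```text
time_s: 9.22
eef_pos: [545.7, -448.7, 56.4]
ee_rot: [0.346, 0.938, 0.0, -0.0]
wrist_force: [-0.3, 0.0, 0.3]
grip_width: 0.302
grip_force: 25.0
time_s: 10.1
eef_pos: [548.3, -450.9, 202.9]
ee_rot: [0.346, 0.938, -0.002, 0.005]
wrist_force: [-0.5, -0.3, -0.4]
grip_width: 0.674
grip_force: 0.0
(355, 193) [ 404.3461 -224.3884   61.    ]
(420, 155) [ 409.1923 -156.8975   61.    ]
[ 548.2965 -450.9314  202.9252]
```

View pics/c6.png

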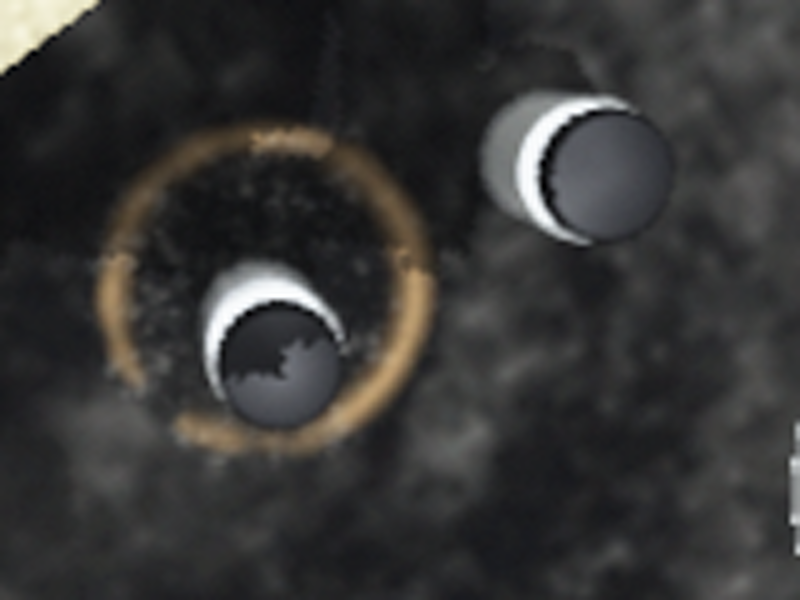

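Cap centres are at (356.6,193) and (421.6,155); the ring is just a stain. Move over the ring vial for a second view from near.

```bash
python3 -c "
from h import *
C=load('w3');print(onz(C,(356.6,193),61),onz(C,(421.6,155),61))"; python3 g.py 406 -223 150 49.64 0
```

```text
[ 405.19999592 -223.16444886   61.        ] [ 410.02178506 -155.70869466   61.        ]
at [ 548.2965 -450.9314  202.9252] tilt -0.9999466916103282 car [ -0.1092 -37.7527 202.9252] tool_y 49.56303926662042 target [ 406. -223.  150.] SHIFT m [0.2567 0.0812 0.0503] spin rad -0.0013432181922231562 j [-0.705  -1.5701] t 10.1
```

```bash
python3 -m jog '[[[0.055,0.018,0,0,0.06],[0.11,0.036,0,0,0.06],[0.165,0.053,0,0,0.06],[0.22,0.07,0,0,0.06],[0.257,0.081,0.03,0,0.06],[0.257,0.081,0.05,0,0.06],[0.257,0.081,0.05,0,0.06],[0.257,0.081,0.05,0,0.06]]]'; python3 - <<'E'
from h import *
np.set_printoptions(precision=1,suppress=True)
C=shot("w6"); im=cv2.imread("pics/w6.png")
for X in [(405.2,-223.2,61),(410,-155.7,61)]:
    p=proj(C,X); print("pred",p)
    x,y=p.astype(int)
    w=cv2.cvtColor(im,cv2.COLOR_BGR2GRAY)[max(0,y-45):y+45,x-45:x+45]
    c=cv2.HoughCircles(cv2.medianBlur(w,3),cv2.HOUGH_GRADIENT,1,20,param1=80,param2=12,minRadius=12,maxRadius=24); print(None if c is None else c[0][:3]+[x-45,max(0,y-45),0])
cv2.imwrite("pics/c7.png",cv2.resize(im[110:310,240:480],(720,600)))
E
```

```text
time_s: 11.1
eef_pos: [403.1, -220.8, 146.9]
ee_rot: [0.346, 0.938, -0.0, 0.0]
wrist_force: [0.3, 0.2, 0.3]
grip_width: 0.685
grip_force: 0.0
pred [324.7 251.9]
[[324.5 250.5  17.7]
 [299.5 224.5  17.7]
 [323.5 230.5  16.5]]
pred [407.3 194.1]
[[406.5 192.5  17.9]]
```

View pics/c7.png

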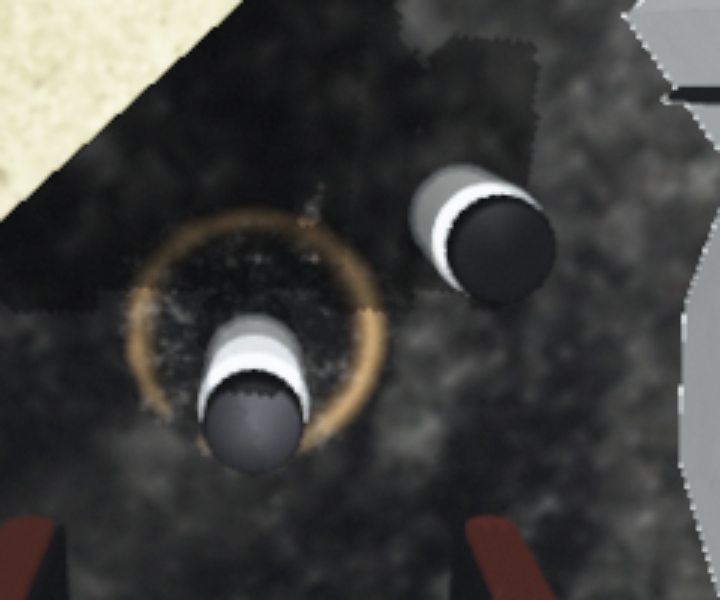

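Both caps sit within 2 px of prediction: (324.5,250.5) and (406.5,192.5).

```bash
python3 - <<'E'
from h import *
np.set_printoptions(precision=1,suppress=True)
for a,b in [((356.6,193),(324.5,250.5)),((421.6,155),(406.5,192.5))]:
    print(*tri((load("w3"),a),(load("w6"),b)),onz(load("w6"),b,61))
E
python3 g.py 405 -222.5 16 49.64 0
```

```text
[ 405.6 -223.4   57.3] 0.33170378741239953 [ 404.3 -222.7   61. ]
[ 411.  -154.9   54.3] 0.4357048202699889 [ 408.8 -155.4   61. ]
at [ 403.2511 -220.9619  147.1125] tilt -0.9999996126800527 car [ 81.1957 221.696  147.1125] tool_y 49.54015286896581 target [ 405.  -222.5   16. ] SHIFT m [-0.0022 -0.0001  0.1311] spin rad -0.0017426611852167987 j [-0.5271 -1.3917] t 11.15
```

```bash
python3 -m jog '[[[-0.0022,0,0.04,0,0.055],[-0.0022,0,0.09,0,0.055],[-0.0022,0,0.12,0,0.055],[-0.0022,0,0.131,0,0.055],[-0.0022,0,0.131,0,0.055],[-0.0022,0,0.131,0,0.02],[-0.0022,0,0.131,0,0.02],[-0.0022,0,0.131,0,0.02],[-0.0022,0,0.131,0,0.02],[-0.0022,0,0.131,0,0.02],[-0.0022,0,0.131,0,0.02]]]' 25; python3 g.py 405 -222.5 16 49.64 0;  python3 -m jog '[[[0,0,-0.04,0,0.02],[0,0,-0.09,0,0.02],[0,0,-0.14,0,0.02],[0,0,-0.17,0,0.02],[0,0,-0.17,0,0.02],[0,0,-0.17,0,0.02]]]'; python3 g.py 0 0 120
```

```text
time_s: 12.52
eef_pos: [404.7, -222.1, 16.3]
ee_rot: [0.346, 0.938, -0.0, 0.001]
wrist_force: [0.1, 1.0, 7.1]
grip_width: 0.299
grip_force: 25.0
at [ 404.7417 -222.0644   16.3132] tilt -0.9999993991270113 car [ 81.3209 219.8462  16.3132] tool_y 49.56207706296667 target [ 405.  -222.5   16. ] SHIFT m [-0.0005 -0.0002  0.0003] spin rad -0.0013600118140558014 j [-0.5276 -1.3926] t 12.525
time_s: 13.28
eef_pos: [403.7, -221.5, 185.0]
ee_rot: [0.346, 0.938, 0.0, -0.001]
wrist_force: [0.2, 0.4, -1.0]
grip_width: 0.3
grip_force: 25.0
at [ 403.7185 -221.4749  184.9581] tilt -0.9999994525614968 car [ 81.1075 221.0077 184.9581] tool_y 49.560924594233285 target [ 519.6 -426.4  120. ] SHIFT m [-0.2212 -0.0808  0.0647] spin rad -0.0013801261879797016 j [-0.5276 -1.3926] t 13.275
```

```bash
python3 -m jog '[[[-0.05,-0.018,-0.03,0,0.02],[-0.1,-0.036,-0.03,0,0.02],[-0.15,-0.054,-0.03,0,0.02],[-0.2,-0.072,-0.03,0,0.02],[-0.221,-0.081,-0.02,0,0.02],[-0.221,-0.081,0.03,0,0.02],[-0.221,-0.081,0.065,0,0.02],[-0.221,-0.081,0.065,0,0.02],[-0.221,-0.081,0.065,0,0.02]]]';python3 g.py 0 -0.3 57
```

```text
time_s: 14.4
eef_pos: [520.2, -426.9, 120.7]
ee_rot: [0.346, 0.938, 0.0, -0.0]
wrist_force: [0.1, -0.1, -0.1]
grip_width: 0.299
grip_force: 25.0
at [ 520.1763 -426.9196  120.6809] tilt -0.999999939009097 car [ -0.0227  -0.7756 120.6809] tool_y 49.56380895436855 target [ 519.8286 -426.5943   57.    ] SHIFT m [0.0005 0.     0.0637] spin rad -0.0013297846068061117 j [-0.7049 -1.57  ] t 14.4
```

```bash
python3 -m jog '[[[0.0005,0,0.03,0,0.02],[0.0005,0,0.05,0,0.02],[0.0005,0,0.06,0,0.02],[0.0005,0,0.064,0,0.02],[0.0005,0,0.064,0,0.02],[0.0005,0,0.064,0,0.02]]]';python3 -m jog '[[[0,0,0,0,0.042],[0,0,0,0,0.042],[0,0,0,0,0.042],[0,0,-0.03,0,0.042],[0,0,-0.08,0,0.042],[0,0,-0.13,0,0.055],[0,0,-0.13,0,0.055],[0,0,-0.13,0,0.055]]]'; python3 g.py 409.2 -155.3 150 49.64 0
```

```text
time_s: 15.15
eef_pos: [520.0, -426.8, 57.4]
ee_rot: [0.346, 0.938, -0.0, 0.001]
wrist_force: [0.2, -0.1, -0.0]
grip_width: 0.3
grip_force: 25.0
time_s: 16.15
eef_pos: [519.2, -426.2, 186.2]
ee_rot: [0.346, 0.938, 0.0, -0.0]
wrist_force: [0.3, 0.5, -0.8]
grip_width: 0.628
grip_force: 0.0
at [ 519.2454 -426.1656  186.2493] tilt -0.9999998353011079 car [ -0.051    0.422  186.2493] tool_y 49.56228531193672 target [ 409.2 -155.3  150. ] SHIFT m [0.2594 0.1348 0.0364] spin rad -0.001356377183864594 j [-0.705 -1.57 ] t 16.15
```

```bash
python3 - <<'E'
from h import *
np.set_printoptions(precision=1,suppress=True)
T=cam("top");S=cam("scene")
for z in (120,150,180):
    L=onz(T,(238,215),z);Rr=onz(T,(361,215),z);F=onz(T,(299,278),z);B=onz(T,(299,154),z); print(z,L,Rr,F,B, "scene R,F",[onz(S,p,z) for p in [(395,205),(335,268)]])
for p,z in [((328.5,278),100),((328.5,290),100),((328.5,290),60)]: print(onz(T,p,z))
E
python3 g.py 409.2 -155.3 150 -5 0
```

```text
120 [588.3 141.9 120. ] [ 588.2 -183.7  120. ] [421.6 -21.3 120. ] [756.9 -18.5 120. ] scene R,F [array([760.1, -66.6, 120. ]), array([ 490.4, -115.8,  120. ])]
150 [581.7 136.3 150. ] [ 581.7 -181.   150. ] [419.3 -22.7 150. ] [746. -20. 150.] scene R,F [array([735.9, -84.4, 150. ]), array([ 473.4, -132.3,  150. ])]
180 [575.1 130.7 180. ] [ 575.1 -178.3  180. ] [417.  -24.1 180. ] [735.1 -21.5 180. ] scene R,F [array([ 711.8, -102.2,  180. ]), array([ 456.4, -148.8,  180. ])]
[423.3 -98.  100. ]
[391.9 -97.9 100. ]
[393.9 -98.6  60. ]
at [ 519.2454 -426.1656  186.2493] tilt -0.9999998353011079 car [ -0.051    0.422  186.2493] tool_y 49.56228531193672 target [ 409.2 -155.3  150. ] SHIFT m [0.2594 0.1348 0.0364] spin rad 0.9522915261058371 j [-0.705 -1.57 ] t 16.15
```

```bash
python3 - <<'E'
from h import *
np.set_printoptions(precision=1,suppress=True)
T=cam("top");S=cam("scene");a=np.linspace(0,2*np.pi,200)
for z in (120,140,160,180,200,220):
    L=onz(T,(238,215),z);R=onz(T,(361,215),z);F=onz(T,(299,278),z);B=onz(T,(299,154),z)
    c=(L+R+F+B)/4; r=(np.linalg.norm(L-R)+np.linalg.norm(F-B))/4
    q=np.array([proj(S,c+r*np.array([np.cos(t),np.sin(t),0])) for t in a]); print(z,c,r,q.min(0),q.max(0))
s=cv2.imread("pics/scene0.png");t=cv2.imread("pics/top0.png")
cv2.imwrite("pics/c8.png",np.hstack([cv2.resize(s[150:330,260:410],(480,576)),cv2.resize(t[265:305,280:350],(320,183)).repeat(1,0) if 0 else cv2.resize(t[210:310,280:380],(320,576))]))
E
```

```text
120 [588.8 -20.4 120. ] 165.24241958491805 [273.8 182.9] [400.8 277.3]
140 [584.4 -21.4 140. ] 162.4206778550768 [273.4 179.2] [399.7 272.5]
160 [580.  -22.3 160. ] 159.59893612523558 [273.1 175.5] [398.6 267.6]
180 [575.6 -23.3 180. ] 156.77719439539436 [272.7 171.6] [397.5 262.6]
200 [571.2 -24.3 200. ] 153.95545266555308 [272.3 167.7] [396.4 257.5]
220 [566.8 -25.2 220. ] 151.13371093571186 [272.  163.6] [395.2 252.2]
```

View pics/c8.png

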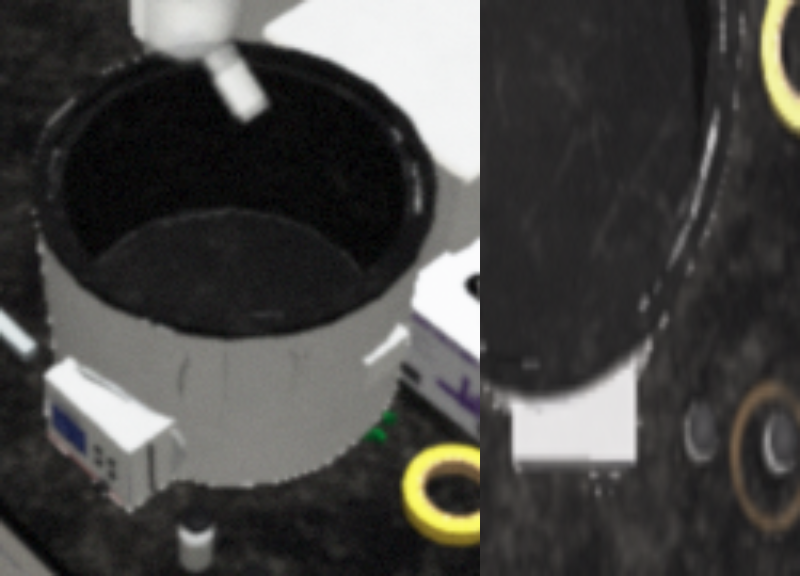

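```bash
python3 - <<'E'
from h import *
np.set_printoptions(precision=1,suppress=True)
T=cam("top");S=cam("scene")
print(*tri((T,(328.4,290)),(S,(300.6,289))),*tri((T,(328.4,278)),(S,(313.8,282.8))))
c=np.array([569,-25]);k=[np.array(p) for p in [(392,-98),(423,-98)]]
for ty in (-20,-25,-30,-35,-40,-45):
  for off in (0,5,7):
    u=np.array([np.cos(np.radians(ty)),np.sin(np.radians(ty))]);v=np.array([-u[1],u[0]]);p=np.array([409.2,-155.3])-off*v
    d=lambda q:np.linalg.norm(np.maximum(np.abs([(q-p)@u,(q-p)@v])-[89,37.5],0))
    print(ty,off,"bath",d(c)-152,"box",[d(q) for q in k])
E
```

```text
[392.3 -98.  104.1] 0.8148522373908937 [ 427.3 -100.7   99.7] 4.99257089897245
-20 0 bath -11.419988422470084 box [np.float64(10.461640705831066), np.float64(21.064265148926793)]
-20 5 bath -6.453762229809229 box [np.float64(15.46164070583108), np.float64(26.064265148926808)]
-20 7 bath -4.466632931311807 box [np.float64(17.461640705831073), np.float64(28.064265148926808)]
-25 0 bath -3.871743213884031 box [np.float64(7.1624020952600205), np.float64(20.26356820922171)]
-25 5 bath 1.1281929863469315 box [np.float64(12.162402095260013), np.float64(25.263568209221695)]
-25 7 bath 3.1281686179916903 box [np.float64(14.162402095260035), np.float64(27.263568209221717)]
-30 0 bath 3.2431101131123796 box [np.float64(3.5232556368483543), np.float64(19.023255636848354)]
-30 5 bath 8.243110113112351 box [np.float64(8.523255636848347), np.float64(24.023255636848347)]
-30 7 bath 10.24311011311238 box [np.float64(10.523255636848361), np.float64(26.02325563684836)]
-35 0 bath 8.893025899752814 box [np.float64(0.0), np.float64(17.35276695940368)]
-35 5 bath 13.893025899752814 box [np.float64(4.571897432521254), np.float64(22.352766959403688)]
-35 7 bath 15.893025899752786 box [np.float64(6.571897432521254), np.float64(24.35276695940368)]
-40 0 bath 13.033050966311833 box [np.float64(0.0), np.float64(15.2648156043917)]
-40 5 bath 18.033050966311805 box [np.float64(0.3383997041089657), np.float64(20.264815604391686)]
-40 7 bath 20.033050966311805 box [np.float64(2.33839970410898), np.float64(22.264815604391693)]
-45 0 bath 15.631677222217434 box [np.float64(0.0), np.float64(12.775292142363547)]
-45 5 bath 20.631677222217434 box [np.float64(0.0), np.float64(17.775292142363526)]
-45 7 bath 22.631677222217434 box [np.float64(0.0), np.float64(19.77529214236354)]
```

Bath rim z≈210 (centre ≈(569,-25), r≈152) and box top z≈104. I'll approach the second black-cap vial with the closing axis tangent to the bath and the camera side facing away, gripping higher.

```bash
python3 -m jog '[[[0.05,0.026,-0.01,-0.1,0.06],[0.1,0.052,-0.02,-0.28,0.06],[0.15,0.078,-0.02,-0.46,0.06],[0.2,0.104,-0.02,-0.64,0.06],[0.24,0.125,-0.02,-0.82,0.06],[0.2594,0.1348,-0.015,-1.0,0.06],[0.2594,0.1348,-0.015,-1.18,0.06],[0.2594,0.1348,-0.015,-1.19,0.06],[0.2594,0.1348,-0.015,-1.19,0.06],[0.2594,0.1348,-0.015,-1.19,0.06]]]'; python3 - <<'E'
from h import *
np.set_printoptions(precision=1,suppress=True)
C=shot("w7"); im=cv2.imread("pics/w7.png")
p=proj(C,(409.2,-155.3,61)); x,y=p.astype(int); print(p)
w=cv2.cvtColor(im,cv2.COLOR_BGR2GRAY)[y-40:y+40,x-40:x+40]
c=cv2.HoughCircles(cv2.medianBlur(w,3),cv2.HOUGH_GRADIENT,1,20,param1=80,param2=10,minRadius=10,maxRadius=20)
for k in c[0][:3]: q=k[:2]+[x-40,y-40]; print(q,k[2],onz(C,q,61),tri((C,q),(load("w6"),(406.5,192.5))))
E
python3 g.py 409.2 -155.3 110 118 0
```

```text
time_s: 17.4
eef_pos: [409.5, -155.8, 201.3]
ee_rot: [-0.239, 0.971, 0.0, -0.0]
wrist_force: [0.2, -0.0, -0.2]
grip_width: 0.683
grip_force: 0.0
[326.8 227.1]
[323.5 223.5] 18.3 [ 407.8 -159.1   61. ] (array([ 416.8, -154.4,   26.5]), np.float64(1.3944610087502072))
[331.5 244.5] 17.2 [ 420.7 -144.8   61. ] (array([ 388.2, -160.6,  159.5]), np.float64(5.630963558326993))
[357.5 217.5] 15.0 [ 390.4 -136.7   61. ] (array([ 365.3, -164.7,  216.9]), np.float64(1.8979525219412752))
at [ 409.5502 -155.8485  201.4343] tilt -0.9999998935100062 car [134.8908 259.0629 201.4343] tool_y 117.62895733217053 target [ 409.2 -155.3  110. ] SHIFT m [0.     0.0006 0.0914] spin rad -0.00647591621900791 j [-0.3908 -2.4438] t 17.45
```

```bash
python3 -m jog '[[[0,0.0005,0.05,0,0.06],[0,0.0005,0.09,0,0.06],[0,0.0005,0.13,0,0.06],[0,0.0005,0.13,0,0.06]]]'; python3 -m jog '[[[0,0,0.02,0,0.06],[0,0,0.039,0,0.06],[0,0,0.039,0,0.06],[0,0,0.039,0,0.06]]]'; python3 -m jog '[[[0,0,0,0,0.02],[0,0,0,0,0.02],[0,0,0,0,0.02],[0,0,0,0,0.02],[0,0,0,0,0.02],[0,0,0,0,0.02]]]' 25;python3 g.py 409.2 -155.3 200 49.64 0
```

```text
time_s: 17.95
eef_pos: [407.4, -154.6, 69.6]
ee_rot: [-0.239, 0.971, 0.002, -0.002]
wrist_force: [0.9, 0.2, 0.6]
grip_width: 0.682
grip_force: 0.0
time_s: 18.45
eef_pos: [410.3, -155.6, 34.0]
ee_rot: [-0.24, 0.971, -0.001, 0.001]
wrist_force: [0.7, 0.4, -0.3]
grip_width: 0.685
grip_force: 0.0
time_s: 19.2
eef_pos: [409.5, -155.2, 32.7]
ee_rot: [-0.24, 0.971, -0.0, 0.0]
wrist_force: [0.6, 0.7, 3.6]
grip_width: 0.296
grip_force: 25.0
at [ 409.4522 -155.2095   32.7426] tilt -0.999999996995297 car [135.3142 259.5513  32.7426] tool_y 117.74449104305985 target [ 409.2 -155.3  200. ] SHIFT m [ 0.0003  0.     -0.1673] spin rad 1.1886476040963816 j [-0.3895 -2.4445] t 19.2
```

```bash
python3 -m jog '[[[0,0,-0.05,0,0.02],[0,0,-0.1,0,0.02],[0,0,-0.15,0,0.02],[0,0,-0.17,0,0.02],[0,0,-0.17,0,0.02]]]'; python3 g.py 0 34 220
```

```text
time_s: 19.82
eef_pos: [410.2, -155.5, 203.9]
ee_rot: [-0.24, 0.971, -0.001, 0.001]
wrist_force: [-0.8, -0.2, -0.8]
grip_width: 0.296
grip_force: 25.0
at [ 410.1843 -155.5256  203.9046] tilt -0.9999940701055159 car [135.5475 258.7888 203.9046] tool_y 117.74825606267748 target [ 493.6923 -404.382   220.    ] SHIFT m [ 0.0419 -0.2592 -0.0155] spin rad 1.1887133160851115 j [-0.3895 -2.4446] t 19.825
```

```bash
python3 -m jog '[[[0.008,-0.05,-0.015,0.1,0.02],[0.016,-0.1,-0.015,0.28,0.02],[0.025,-0.15,-0.015,0.46,0.02],[0.033,-0.2,-0.015,0.64,0.02],[0.042,-0.25,-0.015,0.82,0.02],[0.042,-0.259,-0.015,1.0,0.02],[0.042,-0.259,-0.015,1.18,0.02],[0.042,-0.259,-0.015,1.189,0.02],[0.042,-0.259,-0.015,1.189,0.02],[0.042,-0.259,-0.015,1.189,0.02]]]'; python3 g.py 0 34 120;
```

```text
time_s: 21.08
eef_pos: [492.7, -403.7, 217.3]
ee_rot: [0.344, 0.939, 0.0, -0.0]
wrist_force: [0.7, 0.4, -0.2]
grip_width: 0.293
grip_force: 25.0
at [ 492.6606 -403.6583  217.2611] tilt -0.9999998201575521 car [ -0.1167  35.2548 217.2611] tool_y 49.746600949447306 target [ 493.6923 -404.382   120.    ] SHIFT m [-0.0013  0.0001  0.0973] spin rad 0.0018605375536075023 j [-0.7051 -1.5733] t 21.075
```

```bash
python3 -m jog '[[[-0.0013,0,0.05,0,0.02],[-0.0013,0,0.09,0,0.02],[-0.0013,0,0.12,0,0.02],[-0.0013,0,0.12,0,0.02],[-0.0013,0,0.12,0,0.02]]]'; python3 g.py 0 34 73.2;
```

```text
time_s: 21.7
eef_pos: [494.5, -405.3, 98.9]
ee_rot: [0.345, 0.939, -0.0, 0.001]
wrist_force: [0.3, 0.3, -0.2]
grip_width: 0.292
grip_force: 25.0
at [ 494.4623 -405.2792   98.891 ] tilt -0.9999986632346631 car [-0.1851 32.8323 98.891 ] tool_y 49.66015284998727 target [ 493.6923 -404.382    73.2   ] SHIFT m [0.0012 0.0002 0.0257] spin rad 0.0003517335859383485 j [-0.7052 -1.5719] t 21.7
```

```bash
python3 -m jog '[[[0.0007,0,0.01,0,0.02],[0.0007,0,0.02,0,0.02],[0.0007,0,0.026,0,0.02],[0.0007,0,0.026,0,0.02],[0.0007,0,0.026,0,0.02]]]'; python3 -m jog '[[[0,0,0,0,0.042],[0,0,0,0,0.042],[0,0,0,0,0.042],[0,0,-0.03,0,0.042],[0,0,-0.08,0,0.042],[0,0,-0.12,0,0.042],[0,0,-0.12,0,0.042]]]'; python3 g.py -56 146 135;
```

```text
time_s: 22.32
eef_pos: [493.3, -404.6, 72.2]
ee_rot: [0.345, 0.939, -0.0, 0.0]
wrist_force: [-2.0, 0.4, 5.3]
grip_width: 0.288
grip_force: 25.0
time_s: 23.2
eef_pos: [494.9, -405.8, 195.3]
ee_rot: [0.345, 0.939, -0.001, 0.003]
wrist_force: [0.3, -0.2, -0.0]
grip_width: 0.477
grip_force: 0.0
at [ 494.9428 -405.7805  195.3479] tilt -0.9999775473362486 car [ -0.2558  32.1416 195.3479] tool_y 49.62297498434767 target [ 372.0844 -374.5236  135.    ] SHIFT m [ 0.1142 -0.0558  0.0596] spin rad -0.00029714257833672 j [-0.7053 -1.5714] t 23.2
```

```bash
python3 - <<'E'
from h import *
C=load("w3"); im=cv2.imread("pics/w3.png"); h=cv2.cvtColor(im,cv2.COLOR_BGR2HSV)
for z,x,y in [(159,-56,146),(159,-38,146),(159,-74,146),(129,8,150),(129,8,142)]: print(z,x,y,proj(C,car(x,y,z)))
print(tocar(onz(C,(172,295),159)))
m=((h[...,1]>150)&(h[...,2]>90)&((h[...,0]<8)|(h[...,0]>172))).astype(np.uint8);m[330:]=0;m[:,:146]=0;m[:,270:]=0
# projected wing top centroid: brightest
ys,xs=np.nonzero(m);print(xs.min(),xs.max(),ys.min(),ys.max())
for r in range(262,306,3):
    c=np.nonzero(m[r])[0]; print(r,(c.min(),c.max()) if len(c) else None,end=" ")
E
```

```text
159 -56 146 [169.18593561 296.45804602]
159 -38 146 [193.94372394 298.60054967]
159 -74 146 [144.34059968 294.30796613]
129 8 150 [263.54098794 282.87954148]
129 8 142 [263.07605931 291.92610086]
[-53.92645954 147.36724366 159.        ]
146 265 263 329
262 None 265 (np.int64(184), np.int64(197)) 268 (np.int64(181), np.int64(200)) 271 (np.int64(176), np.int64(241)) 274 (np.int64(173), np.int64(265)) 277 (np.int64(171), np.int64(265)) 280 (np.int64(158), np.int64(264)) 283 (np.int64(155), np.int64(263)) 286 (np.int64(150), np.int64(234)) 289 (np.int64(146), np.int64(202)) 292 (np.int64(146), np.int64(200)) 295 (np.int64(146), np.int64(198)) 298 (np.int64(148), np.int64(196)) 301 (np.int64(163), np.int64(193)) 304 None
```

```bash
python3 -m jog '[[[0.03,-0.01,-0.01,0.15,0.042],[0.06,-0.025,-0.01,0.33,0.042],[0.09,-0.04,-0.01,0.5,0.042],[0.1145,-0.0553,-0.01,0.7,0.042],[0.1145,-0.0553,-0.01,0.88,0.042],[0.1145,-0.0553,-0.01,1.06,0.042],[0.1145,-0.0553,-0.01,1.24,0.042],[0.1145,-0.0553,-0.01,1.42,0.042],[0.1145,-0.0553,-0.01,1.5,0.042],[0.1145,-0.0553,-0.01,1.5,0.042],[0.1145,-0.0553,-0.01,1.5,0.042]]]'; python3 g.py -55.5 146 141
```

```text
time_s: 24.58
eef_pos: [369.9, -372.0, 201.1]
ee_rot: [0.892, 0.452, -0.0, -0.001]
wrist_force: [-0.4, 0.6, 0.4]
grip_width: 0.482
grip_force: 0.0
at [ 369.9167 -372.025   201.0508] tilt -0.9999993929868262 car [-55.4998 149.2699 201.0508] tool_y -36.2318027096595 target [ 372.4082 -374.1426  141.    ] SHIFT m [-0.0002  0.0033  0.06  ] spin rad -1.4987456919065467 j [-0.8109 -0.1786] t 24.575
```

```bash
python3 -m jog '[[[0,0.003,0.03,0,0.042],[0,0.003,0.05,0,0.042],[0,0.003,0.06,0,0.042],[0,0.003,0.06,0,0.042],[0,0.003,0.06,0,0.042],[0,0.003,0.06,0,0],[0,0.003,0.06,0,0],[0,0.003,0.06,0,0],[0,0.003,0.06,0,0],[0,0.003,0.06,0,0],[0,0.003,0.06,0,0]]]' 15;python3 g.py -56 146 141
```

```text
time_s: 25.95
eef_pos: [372.4, -373.9, 141.8]
ee_rot: [0.892, 0.451, -0.0, -0.0]
wrist_force: [-2.7, 1.6, 5.8]
grip_width: 0.113
grip_force: 15.0
at [ 372.3645 -373.9152  141.8306] tilt -0.9999998498728027 car [-55.3551 146.1806 141.8306] tool_y -36.32621311310043 target [ 372.0844 -374.5236  141.    ] SHIFT m [-0.0007  0.0001  0.0008] spin rad -1.5003934642947268 j [-0.81   -0.1759] t 25.95
```

```bash
python3 -m jog '[[[0,0,0,-0.18,0],[0,0,0,-0.36,0],[0,0,0,-0.54,0],[0,0,0,-0.72,0],[0,0,0,-0.9,0],[0,0,0,-1.08,0],[0,0,0,-1.26,0],[0,0,0,-1.44,0],[0,0,0,-1.55,0],[0,0,0,-1.55,0],[0,0,0,-1.55,0]]]'; python3 -m jog '[[[0,0,0,0,0.03],[0,0,0,0,0.03],[0,0,-0.03,0,0.03],[0,0,-0.08,0,0.03],[0,0,-0.1,0,0.03],[0,0,-0.1,0,0.03]]]';python3 g.py 444 205 150 0 0
```

```text
time_s: 27.32
eef_pos: [370.7, -374.1, 141.8]
ee_rot: [0.321, 0.947, -0.0, -0.002]
wrist_force: [-11.0, -0.5, 8.8]
grip_width: 0.114
grip_force: 15.0
time_s: 28.08
eef_pos: [373.6, -374.8, 243.1]
ee_rot: [0.321, 0.947, -0.001, 0.002]
wrist_force: [0.4, 0.3, -0.6]
grip_width: 0.344
grip_force: 0.0
at [ 373.6271 -374.8311  243.1416] tilt -0.9999921982276402 car [-55.2353 144.6254 243.1416] tool_y 52.49580250800205 target [444. 205. 150.] SHIFT m [0.2975 0.5029 0.0918] spin rad 0.9162245972413327 j [-0.8096 -1.7259] t 28.075
```

```bash
python3 -m jog '[[[0.035,0.045,-0.02,0,0.06],[0.07,0.09,-0.02,0,0.06],[0.105,0.135,-0.02,0,0.06],[0.14,0.18,-0.02,0,0.06],[0.175,0.225,-0.02,0,0.06],[0.21,0.265,-0.02,0,0.06],[0.245,0.31,-0.02,0,0.06],[0.275,0.355,-0.02,0.1,0.06],[0.3,0.393,-0.02,0.28,0.06],[0.3,0.44,0,0.46,0.06],[0.3,0.48,0.04,0.64,0.06],[0.2975,0.503,0.04,0.82,0.06]]]';python3 -m jog '[[[0,0,0.02,0.09,0.06],[0,0,0.05,0.09,0.06],[0,0,0.05,0.09,0.06],[0,0,0.05,0.09,0.06]]]'; python3 - <<'E'
from h import *
C=shot("w8");t=shot("top8","top");s=shot("sc8","scene")
w=cv2.imread("pics/w8.png")[0:400,:];t=cv2.imread("pics/top8.png")[190:310,400:500];s=cv2.imread("pics/sc8.png")[320:395,360:500]
cv2.imwrite("pics/c9.png",np.vstack([cv2.resize(w,(480,300)),np.hstack([cv2.resize(t,(250,300)),cv2.resize(s,(530,300))])[:, :480] ]) if 0 else np.hstack([np.vstack([cv2.resize(w,(480,300)),cv2.resize(s,(480,300),interpolation=cv2.INTER_CUBIC)]),cv2.resize(t,(320,600),interpolation=cv2.INTER_CUBIC)]))
E
python3 g.py 444 205 150 0 0
```

```text
time_s: 29.58
eef_pos: [441.1, 206.8, 197.1]
ee_rot: [0.674, 0.739, -0.003, -0.002]
wrist_force: [0.3, -0.8, 0.1]
grip_width: 0.682
grip_force: 0.0
time_s: 30.08
eef_pos: [442.9, 206.1, 151.6]
ee_rot: [0.705, 0.709, -0.0, -0.0]
wrist_force: [0.0, 0.4, -0.2]
grip_width: 0.681
grip_force: 0.0
at [443.5381 206.2839 152.5771] tilt -0.9999985333683579 car [432.8424 467.6771 152.5771] tool_y 0.3407237146202036 target [444. 205. 150.] SHIFT m [-0.0013  0.0005  0.0026] spin rad 0.005946750659748094 j [0.411 0.405] t 30.225
```

View pics/c9.png

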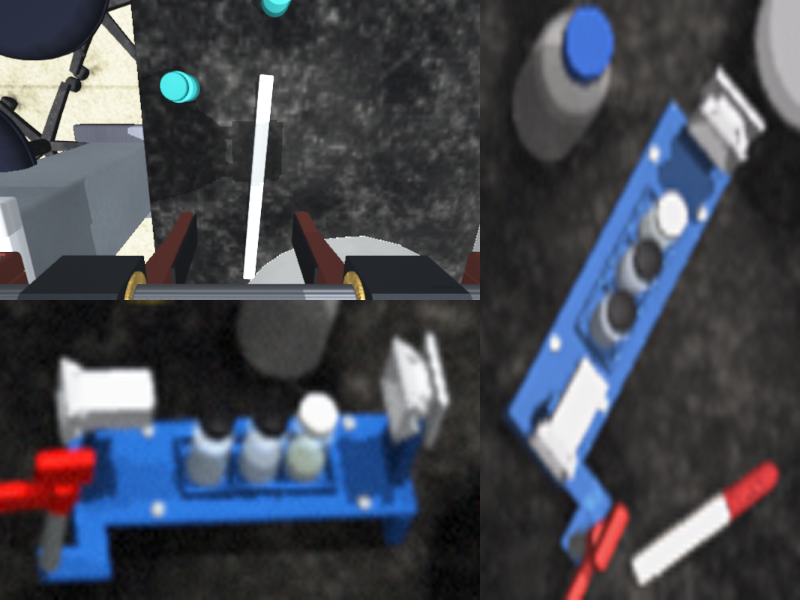

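Picture: three vials stand in the bays (white cap in bay_1), turnbutton open, bar lies at wrist image (265,75)–(249,277) in crop units. Check the cap positions numerically (the white one may be high or leaning) and locate the bar.

```bash
python3 - <<'E'
from h import *
np.set_printoptions(precision=1,suppress=True)
T=load("top8");S=load("sc8")
t=cv2.imread("pics/top8.png");s=cv2.imread("pics/sc8.png")
for y in (-34,0,34):
    print(y,"pred top",proj(T,car(0,y,101)),"scene",proj(S,car(0,y,101)))
def blob(im,C,y,f):
    x0,y0=proj(C,car(0,y,101)).astype(int); w=im[y0-8:y0+9,x0-8:x0+9].astype(int); m=f(w).astype(np.uint8)
    n,l,st,c=cv2.connectedComponentsWithStats(m); i=1+np.argmax(st[1:,4]); return c[i]+[x0-8,y0-8],st[i,:5]
white=lambda w:w.min(2)>170
dark=lambda w:w.max(2)<85
for y,f in ((-34,white),(0,dark),(34,dark)):
    a,sa=blob(t,T,y,f);b,sb=blob(s,S,y,f);X,e=tri((T,a),(S,b));print(y,a,sa[2:],b,sb[2:],tocar(X),e)
# bar
C=load("w8");im=cv2.imread("pics/w8.png");h=cv2.cvtColor(im,cv2.COLOR_BGR2HSV)
m=((h[...,1]<60)&(h[...,2]>150)).astype(np.uint8);m[:80]=0;m[375:]=0;m[:,:310]=0;m[:,385:]=0
n,l,st,c=cv2.connectedComponentsWithStats(m);i=1+np.argmax(st[1:,4]);print(st[i])
box=cv2.boxPoints(cv2.minAreaRect(np.argwhere(l==i)[:,::-1].astype(np.float32)));print(box)
for p in box: print(p,onz(C,p,14))
E
```

```text
-34 pred top [460.3 232.3] scene [453.5 346.7]
0 pred top [452.4 241.9] scene [438.6 347. ]
34 pred top [444.5 251.5] scene [423.7 347.4]
-34 [459.7 232.5] [10  8 63] [452.5 347.9] [11  9 81] [  0.1 -33.5  95.6] 0.8190449467802432
0 [452.  241.4] [ 9  8 54] [438.1 344.9] [ 17  15 209] [  2.3   1.6 106.9] 0.1958114834612035
34 [443.9 251.6] [ 9  8 56] [422.9 345.2] [ 17  16 220] [  1.9  36.7 107.7] 0.22466683906839013
[ 324   99   61  276 5997]
[[324.  99.]
 [384.  99.]
 [384. 374.]
 [324. 374.]]
[324.  99.] [441.2 305.5  14. ]
[384.  99.] [485.7 305.7  14. ]
[384. 374.] [497.8  66.6  14. ]
[324. 374.] [442.2  66.3  14. ]
```

```bash
cat > bar.py <<'E'
import sys
from h import *
np.set_printoptions(precision=1,suppress=True)
fn=sys.argv[1];r0,r1,x0,x1=map(int,sys.argv[2:6])
C=load(fn);g=cv2.cvtColor(cv2.imread(f"pics/{fn}.png"),cv2.COLOR_BGR2GRAY)
L=[];R=[]
for r in range(r0,r1,2):
    c=np.nonzero(g[r,x0:x1]>130)[0]
    if len(c) and c[-1]-c[0]<40: L.append((x0+c[0],r));R.append((x0+c[-1]+1,r))
z=float(sys.argv[6]) if len(sys.argv)>6 else 14
PL=np.array([onz(C,p,z) for p in L]);PR=np.array([onz(C,p,z) for p in R]);M=(PL+PR)/2
k=np.abs(np.linalg.norm(PL-PR,axis=1)-np.median(np.linalg.norm(PL-PR,axis=1)))<2;M=M[k]
c=M.mean(0);d=np.linalg.svd(M-c)[2][0];print("width",np.median(np.linalg.norm(PL-PR,axis=1)),"ends",M[0],M[-1],"len",np.linalg.norm(M[0]-M[-1]),"n",k.sum(),len(k),"ang",np.degrees(np.arctan2(d[1],d[0])))
print("rows",np.array(L)[k][[0,-1]],"fit c",c,"d",d)
E
python3 bar.py w8 94 380 318 372
```

```text
width 14.404899229798502 ends [464.3 304.9  14. ] [451.5 102.2  14. ] len 203.12195341030326 n 121 123 ang -93.73899585541508
rows [[346 100]
 [326 340]] fit c [458.6 210.   14. ] d [-0.1 -1.  -0. ]
```

```bash
python3 g.py 459.7 226.4 3.5 -3.74 0
```

```text
at [443.5381 206.2839 152.5771] tilt -0.9999985333683579 car [432.8424 467.6771 152.5771] tool_y 0.3407237146202036 target [459.7 226.4   3.5] SHIFT m [0.0199 0.016  0.1491] spin rad 0.07122206468433602 j [0.411 0.405] t 30.225
```

```bash
python3 -m jog '[[[0.02,0.016,0.03,0.071,0.04],[0.02,0.016,0.07,0.071,0.04],[0.02,0.016,0.09,0.071,0.04],[0.02,0.016,0.09,0.071,0.04],[0.02,0.016,0.09,0.071,0.04]]]'; python3 - <<'E'
from h import *
shot("w9")
C=load("w9");print(proj(C,(464.3,304.9,14)),proj(C,(457.1,186.5,14)))
E
python3 g.py 459.7 226.4 3.5 -3.74 0
```

```text
time_s: 30.85
eef_pos: [459.6, 226.5, 62.8]
ee_rot: [0.73, 0.684, 0.001, 0.0]
wrist_force: [-0.2, -0.1, 0.8]
grip_width: 0.458
grip_force: 0.0
[323.93767739 129.85433599] [325.1748333  327.46455294]
at [459.7894 226.5304  63.0254] tilt -0.9999971632433126 car [458.7942 468.4051  63.0254] tool_y -3.7303130259644175 target [459.7 226.4   3.5] SHIFT m [-0.0002 -0.0002  0.0595] spin rad 0.00016906959147612078 j [0.4346 0.4997] t 30.9
```

```bash
python3 bar.py w9 20 260 290 365
```

```text
width 14.062271956649324 ends [464.9 304.8  14. ] [460.  232.5  14. ] len 72.47168573177554 n 58 65 ang -93.8040042071742
rows [[312 130]
 [313 258]] fit c [462.5 268.7  14. ] d [-0.1 -1.  -0. ]
```

```bash
python3 -m jog '[[[0,0,0.03,0,0.04],[0,0,0.05,0,0.04],[0,0,0.0595,0,0.04],[0,0,0.0595,0,0.04],[0,0,0.0595,0,0.04],[0,0,0.0595,0,0],[0,0,0.0595,0,0],[0,0,0.0595,0,0],[0,0,0.0595,0,0],[0,0,0.0595,0,0],[0,0,0.0595,0,0]]]' 50; python3 g.py 459.7 226.4 3.5 -3.74 0; python3 -m jog '[[[0,0,-0.03,0,0],[0,0,-0.08,0,0],[0,0,-0.14,0,0],[0,0,-0.2,0,0],[0,0,-0.25,0,0],[0,0,-0.25,0,0],[0,0,-0.25,0,0]]]'; python3 g.py 285 -229 250 49.64 0
```

```text
time_s: 32.28
eef_pos: [459.0, 226.2, 2.4]
ee_rot: [0.73, 0.684, 0.0, 0.0]
wrist_force: [-0.9, -0.5, 5.0]
grip_width: 0.152
grip_force: 50.0
at [458.9685 226.2111   2.3939] tilt -0.9999999597144605 car [458.0193 468.8239   2.3939] tool_y -3.72503429040162 target [459.7 226.4   3.5] SHIFT m [ 0.0002  0.0007 -0.0011] spin rad 0.00026120090738905225 j [0.4347 0.4997] t 32.275
time_s: 33.15
eef_pos: [459.0, 226.5, 252.1]
ee_rot: [0.73, 0.684, 0.001, 0.0]
wrist_force: [1.0, 2.7, 3.3]
grip_width: 0.154
grip_force: 50.0
at [458.9784 226.4678 252.0992] tilt -0.9999993530950121 car [458.2213 468.9825 252.0992] tool_y -3.70207061230415 target [ 285. -229.  250.] SHIFT m [-0.4658 -0.1442  0.0017] spin rad -0.930994762016015 j [0.435  0.4996] t 33.15
```

```bash
python3 -m jog '[[[-0.04,-0.04,-0.01,0,0],[-0.08,-0.08,-0.01,0,0],[-0.13,-0.08,-0.01,0,0],[-0.18,-0.077,-0.01,0,0],[-0.23,-0.074,-0.01,0,0],[-0.28,-0.072,-0.01,0,0],[-0.33,-0.071,-0.01,0,0],[-0.38,-0.07,-0.01,0,0],[-0.39,-0.07,-0.01,0,0],[-0.39,-0.07,-0.01,0,0]]]'; python3 g.py 285 -229 250 49.64 0
```

```text
time_s: 34.4
eef_pos: [362.5, -158.3, 260.6]
ee_rot: [0.73, 0.683, -0.001, -0.002]
wrist_force: [-0.5, -0.0, -0.0]
grip_width: 0.153
grip_force: 50.0
at [ 362.4843 -158.3117  260.624 ] tilt -0.9999927176428465 car [102.5345 293.3315 260.624 ] tool_y -3.8252242532102425 target [ 285. -229.  250.] SHIFT m [-0.0757 -0.0726  0.0108] spin rad -0.9331441985356452 j [-0.4419 -0.3752] t 34.4
```

```bash
python3 g.py 0 307 180; python3 -m jog '[[[-0.02,-0.02,0,-0.18,0],[-0.04,-0.04,0,-0.36,0],[-0.06,-0.06,0,-0.54,0],[-0.0757,-0.0726,0,-0.72,0],[-0.0757,-0.0726,0.01,-0.9,0],[-0.0757,-0.0726,0.02,-0.933,0],[-0.0757,-0.0726,0.02,-0.933,0],[-0.0757,-0.0726,0.02,-0.933,0]]]'; python3 g.py 0 307 180
```

```text
at [ 362.4843 -158.3117  260.624 ] tilt -0.9999927176428465 car [102.5345 293.3315 260.624 ] tool_y -3.8252242532102425 target [ 285.6689 -227.5905  180.    ] SHIFT m [-0.0744 -0.0717  0.0808] spin rad -0.9331441985356452 j [-0.4419 -0.3752] t 34.4
time_s: 35.4
eef_pos: [286.5, -228.8, 242.1]
ee_rot: [0.345, 0.939, 0.0, -0.0]
wrist_force: [-0.4, 0.2, -2.6]
grip_width: 0.152
grip_force: 50.0
at [ 286.5307 -228.816   242.0977] tilt -0.9999998697490308 car [ -0.3758 305.5496 242.0977] tool_y 49.68192661119658 target [ 285.6689 -227.5905  180.    ] SHIFT m [0.0014 0.0004 0.0621] spin rad 0.0007317574095838353 j [-0.7063 -1.5735] t 35.4
```

```bash
python3 -m jog '[[[0.002,0.0004,0.05,0,0],[0.002,0.0004,0.09,0,0],[0.002,0.0004,0.12,0,0],[0.002,0.0004,0.1265,0,0],[0.002,0.0004,0.1265,0,0],[0.002,0.0004,0.1265,0,0]]]'; python3 - <<'E'
from h import *
C=shot("w10")
S=shot("sc10","scene")
w=cv2.imread("pics/w10.png");s=cv2.imread("pics/sc10.png")
T=np.vstack([cv2.resize(w[60:360,170:470],(400,400))])
cv2.imwrite("pics/c10.png",np.hstack([T,cv2.resize(s[300:400,330:430],(400,400),interpolation=cv2.INTER_CUBIC)]))
for y in (226,186,146): print(proj(C,car(0,y,127)),proj(S,car(0,y,120)))
print(proj(S,car(0,138,120)),proj(C,car(0,386,127)))
E
python3 g.py 0 307 115.4
```

```text
time_s: 36.15
eef_pos: [285.8, -228.3, 116.7]
ee_rot: [0.344, 0.939, -0.0, 0.001]
wrist_force: [0.6, 0.2, -0.6]
grip_width: 0.151
grip_force: 50.0
[325.87477063 456.65383061] [339.03266577 345.22565166]
[325.82013328 515.18355024] [357.01465931 344.76673933]
[325.77146964 567.31398608] [374.95192547 344.30896846]
[378.5340261  344.21755089] [326.18221487 127.3072647 ]
at [ 285.7043 -228.2609  116.6652] tilt -0.9999972800803733 car [ -0.4879 306.5389 116.6652] tool_y 49.72271131586011 target [ 285.6689 -227.5905  115.4   ] SHIFT m [0.0005 0.0005 0.0013] spin rad 0.0014435847904159143 j [-0.7067 -1.5745] t 36.25
```

View pics/c10.png

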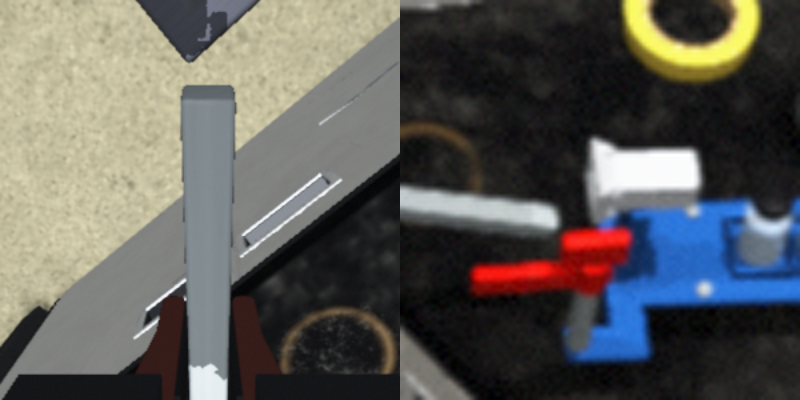

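Wrist/scene picture: the bar's outer end is at wrist (326,133) and its inner tip in the scene at ≈(369,354), below the predicted (374,344). The bar droops toward the mouth. Quantify the tilt.

```bash
python3 - <<'E'
from h import *
np.set_printoptions(precision=2,suppress=True)
C=load("w10");S=load("sc10")
# bar in wrist view: width per row -> height of top face
g=cv2.cvtColor(cv2.imread("pics/w10.png"),cv2.COLOR_BGR2HSV)
print("cam centre",tocar(-C[1].T@C[2]))
im=cv2.imread("pics/w10.png").astype(int)
for r in range(128,330,20):
    row=im[r,270:390]; gx=np.abs(np.diff(cv2.GaussianBlur(im[r:r+1].astype(np.float32),(3,1),0)[0],axis=0)).sum(1)
    l=292+np.argmax(gx[292:322]);q=330+np.argmax(gx[330:360]); w=q-l
    zc=378.15*14/w; d=np.linalg.solve(C[0],[(l+q)/2,r,1])*zc; X=C[1].T@(d-C[2]); print(r,l,q,tocar(X))
# scene tip options along car x=0: solve y,z for tip bottom/mid
for p in [(368.8,353.8),(330,351.5)]:
    o,d=ray(S,p); k=(0-(o-O)@ux)/(d@ux); print("scene pt on plane x=0",p,tocar(o+k*d))
E
```

```text
cam centre [  0.   386.95 278.17]
128 306 345 [ -0.24 385.82 136.48]
148 304 345 [ -0.57 379.35 145.4 ]
168 305 346 [ -0.22 372.82 147.41]
188 305 342 [ -0.99 364.06 135.5 ]
208 304 345 [ -0.55 359.77 151.43]
228 310 359 [  2.4  358.75 173.81]
248 307 356 [  1.55 353.29 175.49]
268 306 349 [  0.47 342.37 163.08]
288 309 341 [ -0.45 318.68 126.09]
308 310 341 [ -0.23 307.84 123.84]
328 311 340 [ -0.24 293.16 116.04]
scene pt on plane x=0 (368.8, 353.8) [  0.   156.53  78.95]
scene pt on plane x=0 (330, 351.5) [  0.   245.34  93.71]
```

Bar is pitched ≈10° (tip low). It levels easily in the funnel: raise the hand so the tip sits at bore height, checking with scene numbers.

```bash
python3 -m jog '[[[0.001,0,-0.01,0,0],[0.001,0,-0.02,0,0],[0.001,0,-0.026,0,0],[0.001,0,-0.026,0,0],[0.001,0,-0.026,0,0]]]' 60; cat > sc.py <<'E'
import sys
from h import *
np.set_printoptions(precision=1,suppress=True)
fn=sys.argv[1];S=shot(fn,"scene");im=cv2.imread(f"pics/{fn}.png").astype(int)
st=arm.read_state();print("car",tocar(st["eef_pos"]),"F",st["wrist_force"])
print("funnel pred rows x=0 z135.5/104.5:",proj(S,car(-17,138,137)),proj(S,car(17,138,137)),proj(S,car(-17,138,103)),proj(S,car(17,138,103)))
sub=im[325:385,326:410]; b=(sub.min(2)>95)&((sub.max(2)-sub.min(2))<50)
for r in range(0,60): print(325+r,"".join("#" if v else ("R" if q[2]>q[0]+70 else ("B" if q[0]>q[2]+50 else ".")) for v,q in zip(b[r],sub[r])))
E
python3 sc.py s11; python3 g.py 0 307 115.4
```

```text
time_s: 36.88
eef_pos: [284.2, -227.0, 141.7]
ee_rot: [0.344, 0.939, 0.0, -0.0]
wrist_force: [0.2, -0.4, -1.2]
grip_width: 0.153
grip_force: 60.0
car [ -0.5 308.6 141.5] F [ 0.2 -0.  -1.2]
funnel pred rows x=0 z135.5/104.5: [380.  346.9] [378.5 333.6] [378.6 354.8] [377.1 341.6]
325 ....................................................................................
326 ....................................................................................
327 ....................................................................................
328 ....................................................................................
329 ....................................................................................
330 ....................................................................................
331 ....................................................................................
332 ....................................................................................
333 ....................................................................................
334 ...............
[... 4068 characters left out ...]
......
380 ##.....................................................BBBBBBBBBBB..................
381 ###.................................................BBBBBBBBBBBBBB..................
382 ####.........................................B......BBBBBBBBBBBBBB..................
383 #####........................................B.....BBBBBBBBBBBBBBB..................
384 ######.............................................BBBBBBBBBBBBBBBB.................
at [ 284.1142 -226.9299  141.5175] tilt -0.9999999041535772 car [ -0.5035 308.6125 141.5175] tool_y 49.7297718664464 target [ 285.6689 -227.5905  115.4   ] SHIFT m [-0.0016  0.0005  0.0261] spin rad 0.001566814645150267 j [-0.7067 -1.5747] t 36.925
```

Scene numbers: funnel where predicted (rows 334–354). Tip centre is at row ≈348, so the bar is pitched ≈15°, steady. Raise 16 mm more and put the tip in the funnel.

```bash
python3 -m jog '[[[0,0.0005,-0.008,0,0],[0,0.0005,-0.016,0,0],[-0.008,0.0005,-0.016,0,0],[-0.015,0.0005,-0.016,0,0],[-0.015,0.0005,-0.016,0,0],[-0.015,0.0005,-0.016,0,0]]]'; python3 sc.py s12 | sed -n 1,34p | cut -c1-75
```

```text
time_s: 37.67
eef_pos: [295.8, -236.2, 157.4]
ee_rot: [0.344, 0.939, 0.0, -0.0]
wrist_force: [-1.0, 0.6, -1.1]
grip_width: 0.157
grip_force: 60.0
car [ -0.  293.8 157.4] F [ 0.3 -0.2 -0.6]
funnel pred rows x=0 z135.5/104.5: [380.  346.9] [378.5 333.6] [378.6 354.8
325 .......................................................................
326 .......................................................................
327 .......................................................................
328 .......................................................................
329 .......................................................................
330 .......................................................................
331 .......................................................................
332 .......................................................................
333 .......................................................................
334 ....................................................#..................
335 .###................................................####...............
[... 896 characters left out ...]
################
348 ...................................................####################
349 ...................................................####################
350 ...................................................####################
351 ....................................................###################
352 ....................................................#######...BBBBBBBBB
353 ....................................................#####B...BBBBBBBBBB
354 ....................................................###BBBB..BBBBBBBBBB
355 .....................................................#BBBBB..BBBBBBBBBB
356 ......................................................BBBB....BBBBBBBBB
```

```bash
python3 -m jog '[[[-0.006,0,0,0,0],[-0.012,0,0,0,0],[-0.018,0,0,0,0],[-0.018,0,0,0,0]]]'; python3 -m jog '[[[0,0,0.006,0,0],[0,0,0.012,0,0],[0,0,0.012,0,0]]]';  python3 g.py 0 160 115.4
```

```text
time_s: 38.22
eef_pos: [309.2, -247.5, 157.4]
ee_rot: [0.344, 0.939, 0.0, -0.001]
wrist_force: [-2.9, 2.9, 2.5]
grip_width: 0.151
grip_force: 60.0
time_s: 38.6
eef_pos: [307.4, -245.9, 144.7]
ee_rot: [0.344, 0.939, 0.001, -0.003]
wrist_force: [-7.4, 7.4, 5.6]
grip_width: 0.156
grip_force: 60.0
at [ 307.3525 -245.9099  144.6714] tilt -0.9999763717741684 car [  0.0828 278.6138 144.6714] tool_y 49.737856432151915 target [ 397.6815 -322.7859  115.4   ] SHIFT m [-0.1188 -0.0003  0.0285] spin rad 0.0017079169353053465 j [-0.705  -1.5732] t 38.6
```

```bash
python3 -m jog '[[[0.003,0,0.006,0,0],[0.003,0,0.012,0,0],[0.003,0,0.018,0,0],[0.003,0,0.018,0,0]]]';  python3 g.py 0 160 115.4; python3 sc.py s13 | sed -n 1,30p | cut -c1-65
```

```text
time_s: 39.1
eef_pos: [305.4, -244.3, 126.8]
ee_rot: [0.344, 0.939, 0.001, -0.003]
wrist_force: [-5.5, 5.4, 3.6]
grip_width: 0.149
grip_force: 60.0
at [ 305.3984 -244.2728  126.7628] tilt -0.9999826496924971 car [  0.0648 281.163  126.7628] tool_y 49.733061866301426 target [ 397.6815 -322.7859  115.4   ] SHIFT m [-0.1212 -0.0003  0.0106] spin rad 0.0016242359750106375 j [-0.7051 -1.5731] t 39.1
car [  0.1 281.2 126.9] F [-7.8  6.5  4.6]
funnel pred rows x=0 z135.5/104.5: [380.  346.9] [378.5 333.6] [3
325 .............................................................
326 .............................................................
327 .............................................................
328 .............................................................
329 .............................................................
330 .............................................................
331 .............................................................
332 .............................................................
333 .............................................................
[... 554 characters left out ...]
########################################
343 ......#######################################################
344 ......#######################################################
345 ......#######################################################
346 .......######################################################
347 ..........................#..################################
348 ....................................................#########
349 ....................................................#########
350 ....................................................#########
351 ....................................................#########
352 ....................................................#######..
```

```bash
python3 -m jog '[[[0.002,0,0.006,0,0],[0.002,0,0.011,0,0],[0.002,0,0.011,0,0]]]';python3 -m jog '[[[-0.01,0,0,0,0],[-0.02,0,0,0,0],[-0.03,0,0,0,0],[-0.03,0,0,0,0]]]';  python3 g.py 0 160 115.4
```

```text
time_s: 39.52
eef_pos: [304.9, -243.9, 116.1]
ee_rot: [0.344, 0.939, 0.001, -0.001]
wrist_force: [-4.2, 3.4, 2.4]
grip_width: 0.151
grip_force: 60.0
time_s: 40.02
eef_pos: [330.2, -265.3, 116.9]
ee_rot: [0.344, 0.939, -0.0, 0.001]
wrist_force: [1.0, -0.5, 0.8]
grip_width: 0.152
grip_force: 60.0
at [ 330.2316 -265.3461  116.8944] tilt -0.9999973805704679 car [  0.0889 248.5935 116.8944] tool_y 49.731553669874 target [ 397.6815 -322.7859  115.4   ] SHIFT m [-0.0886 -0.0002  0.0017] spin rad 0.0015979129815852893 j [-0.705 -1.573] t 40.025
```

```bash
python3 -m jog '[[[-0.015,0,0.001,0,0],[-0.03,0,0.001,0,0],[-0.045,0,0.001,0,0],[-0.06,0,0.001,0,0],[-0.075,0,0.001,0,0],[-0.086,0,0.001,0,0],[-0.086,0,0.001,0,0],[-0.086,0,0.001,0,0]]]';  python3 g.py 0 220 115.4; python3 - <<'E'
from h import *
np.set_printoptions(precision=1,suppress=True)
C=shot("w14");im=cv2.imread("pics/w14.png")
for y in (200,220,230,240,250,260): print(y,proj(C,car(0,y,127)))
g=cv2.cvtColor(im,cv2.COLOR_BGR2GRAY)
for r in range(60,240,8): print(r,g[r,296:360:4])
E
```

```text
time_s: 41.02
eef_pos: [395.1, -320.3, 115.9]
ee_rot: [0.344, 0.939, -0.0, 0.001]
wrist_force: [1.0, -2.1, 2.0]
grip_width: 0.156
grip_force: 60.0
at [ 395.0546 -320.2651  115.8997] tilt -0.9999982524524266 car [  0.2197 163.6342 115.8997] tool_y 49.73049324733904 target [ 351.9621 -283.9306  115.4   ] SHIFT m [ 0.0564 -0.0001  0.0004] spin rad 0.0015794051168878504 j [-0.7046 -1.5726] t 41.025
200 [324.4 236.2]
220 [324.4 188.1]
230 [324.4 162.6]
240 [324.4 136.1]
250 [324.4 108.5]
260 [324.4  79.7]
60 [238 236 242 227 238 232 241 237 231 240 235 239 233 245 230 239]
68 [238 237 231 234 237 242 236 230 238 241 239 238 232 236 231 233]
76 [238 243 233 240 243 242 237 235 239 243 241 239 236 239 235 237]
84 [242 240 243 235 242 236 236 237 234 237 241 243 238 236 237 233]
92 [238 241 241 234 231 235 237 225 238 237 239 241 234 244 233 138]
100 [238 232 233 240 234 231 244 243 239 235 229 239 233  19  19  23]
108 [239 242 233 241 238 242 239 243 236 241 234  18  18  17  17  19]
116 [232 237 243 206 193 190 193 193 192 187 186 183  60  21  18  21]
124 [235 234 247 210 205 202 204 205 20
[... 310 characters left out ...]

164 [ 19  20  23  77 204 202 205 206 204 202 200 198  43  20  20  20]
172 [ 21  21  23  75 204 203 204 206 204 201 201 198  43  20  24  25]
180 [ 18  19  21  51 204 203 204 206 204 202 200 198  28  23  22  18]
188 [ 20  21  23  46 204 203 205 208 205 202 200 196  28  18  19  18]
196 [ 23  26  26  36 203 204 204 205 205 201 200 196  24  17  19  29]
204 [ 21  24  24  32 203 205 205 206 205 201 201 195  19  22  22  21]
212 [ 27  23  22  22 202 204 205 205 205 201 200 194  23  21  25  28]
220 [ 28  24  22  22 201 205 205 206 205 201 200 192  26  29  30  30]
228 [ 27  26  34  22 201 206 204 206 206 202 202 193  30  28  29  46]
236 [ 22  28  30  32 200 205 204 205 205 201 201 191  49  50  51  47]
```

```bash
python3 -m jog '[[[0,0,0,0,0.03],[0,0,0,0,0.03],[0.03,0,0,0,0.03],[0.06,0,0,0,0.03],[0.071,0,0,0,0.03],[0.071,0,0,0,0.03],[0.071,0,0,0,0],[0.071,0,0,0,0],[0.071,0,0,0,0],[0.071,0,0,0,0]]]' 50; python3 -m jog '[[[-0.015,0,0,0,0],[-0.03,0,0,0,0],[-0.045,0,0,0,0],[-0.06,0,0,0,0],[-0.071,0,0,0,0],[-0.071,0,0,0,0],[-0.071,0,0,0,0]]]'; python3 g.py 0 155 115.4; python3 - <<'E'
from h import *
C=shot("w15");g=cv2.cvtColor(cv2.imread("pics/w15.png"),cv2.COLOR_BGR2GRAY)
print([(r,int(g[r,324])) for r in range(200,330,6)]);print([proj(C,car(0,y,127)).round(1) for y in (160,170,175,180,190)])
E
```

```text
time_s: 42.32
eef_pos: [340.6, -274.1, 115.7]
ee_rot: [0.344, 0.939, -0.0, 0.0]
wrist_force: [0.2, -0.2, 0.6]
grip_width: 0.147
grip_force: 50.0
time_s: 43.2
eef_pos: [393.4, -318.8, 114.9]
ee_rot: [0.344, 0.939, 0.001, -0.002]
wrist_force: [-0.6, 1.4, -3.2]
grip_width: 0.152
grip_force: 50.0
at [ 393.4363 -318.8455  114.8652] tilt -0.9999925843026303 car [  0.2534 165.7865 114.8652] tool_y 49.73577097429786 target [ 401.4915 -326.0238  115.4   ] SHIFT m [-0.0108 -0.0003 -0.0006] spin rad 0.001671518829340461 j [-0.7046 -1.5726] t 43.2
[(200, 22), (206, 23), (212, 20), (218, 21), (224, 18), (230, 22), (236, 26), (242, 114), (248, 181), (254, 202), (260, 202), (266, 201), (272, 201), (278, 202), (284, 202), (290, 201), (296, 202), (302, 202), (308, 201), (314, 201), (320, 202), (326, 201)]
[array([324.4, 327.8]), array([324.4, 307.4]), array([324.4, 296.9]), array([324.4, 286.2]), array([324.4, 264.3])]
```

```bash
python3 - <<'E'
from h import *
np.set_printoptions(precision=1,suppress=True)
C=load("w15")
for y,z in ((178,127),(178,140),(186,135),(197,127)): print(y,z,proj(C,car(0,y,z)))
g=cv2.imread("pics/w15.png").astype(int).sum(2)//3
for r in (246,252,260,280,300,320): print(r,[int(v) for v in g[r,296:356:3]])
S=shot("s16","scene");im=cv2.imread("pics/s16.png").astype(int);sub=im[325:365,326:480]
b=(sub.min(2)>95)&((sub.max(2)-sub.min(2))<50)
for r in range(0,40): print(325+r,"".join("#" if v else ("R" if q[2]>q[0]+70 else ("B" if q[0]>q[2]+50 else ".")) for v,q in zip(b[r],sub[r])))
E
```

```text
178 127 [324.4 290.5]
178 140 [324.2 304. ]
186 135 [324.3 280.5]
197 127 [324.4 248.5]
246 [25, 29, 36, 43, 41, 102, 126, 126, 124, 125, 124, 126, 126, 125, 124, 91, 46, 47, 48, 50]
252 [33, 31, 33, 33, 38, 171, 201, 199, 200, 203, 203, 199, 199, 198, 198, 147, 53, 53, 55, 61]
260 [64, 71, 43, 42, 37, 168, 201, 199, 201, 202, 202, 198, 198, 197, 197, 136, 51, 69, 68, 59]
280 [29, 28, 31, 33, 42, 153, 202, 199, 200, 201, 203, 200, 197, 197, 197, 123, 25, 25, 25, 21]
300 [51, 52, 51, 53, 27, 136, 203, 200, 201, 202, 202, 200, 197, 197, 196, 112, 27, 52, 52, 52]
320 [52, 51, 51, 33, 26, 101, 202, 202, 201, 203, 203, 200, 197, 196, 197, 83, 27, 32, 53, 52]
325 ..........................................................................................................................................................
326 ..........................................................................................................................................................
327 ....................................................................................................................
[... 5221 characters left out ...]
.########..BBB..#########...###########BBBBBBBBBBBBBBBBBBB..BBBB
361 .............................................RRRRRRRRRRRRRRRR..BBBBBBBBBBBBBBBBBBBBBBBBB....#######..BBB..#########.B..#########BBBBBBBBBBBBBBBBBBBB..BBB.
362 ............................................RRRRRRRRRRRRRRRRR.BBBBBBBBBBBBBBBBBBBBBBBBBBB..########.BBBB...#######..B..########BBBBBBBBBBBBBBBBBBBBB.BBBB.
363 ............................................RRRRRRRRRRRRRRRR..BBBBBBBBBBBBBBBBBBBBBBBBBBB..#######.BBBBBB..######..BBB..######.BBBBBBBBBBBBBBBBBBBBBBBBBB.
364 ............................................RRRRRRRRRRRRRRRR..BBBBBBBBBBBBBBBBBBBBBBBBBBB...######.BBBBBBB..#####.BBBBB...###.BBBBBBBBBBBBBBBBBBBBBBBBBBBB
```

The bar's outer end is at y≈197, because the fingers had not quite opened before the last re-grip. Re-grip near the end, with more opening time.

```bash
python3 -m jog '[[[0,0,0,0,0.03],[0,0,0,0,0.03],[0,0,0,0,0.03],[0,0,0,0,0.03],[0.012,0,0,0,0.03],[0.022,0,0,0,0.03],[0.022,0,0,0,0.03],[0.022,0,0,0,0],[0.022,0,0,0,0],[0.022,0,0,0,0],[0.022,0,0,0,0],[0.022,0,0,0,0]]]' 50; python3 g.py 0 163 115.4;  python3 - <<'E'
from h import *
C=shot("w17");g=cv2.cvtColor(cv2.imread("pics/w17.png"),cv2.COLOR_BGR2GRAY)
print([(r,int(g[r,324])) for r in range(200,330,6)]);print([(y,proj(C,car(0,y,127)).round(1)[1]) for y in (180,190,200,210)])
E
```

```text
time_s: 44.8
eef_pos: [377.9, -305.7, 115.7]
ee_rot: [0.344, 0.939, -0.0, 0.0]
wrist_force: [0.6, -0.7, -0.7]
grip_width: 0.157
grip_force: 50.0
at [ 377.8941 -305.7233  115.7315] tilt -0.9999998919574247 car [  0.1874 186.1274 115.7315] tool_y 49.733449870470736 target [ 395.3955 -320.8431  115.4   ] SHIFT m [-0.0231 -0.0002  0.0003] spin rad 0.0016310079252765518 j [-0.7047 -1.5727] t 44.8
[(200, 18), (206, 18), (212, 24), (218, 25), (224, 23), (230, 23), (236, 20), (242, 20), (248, 20), (254, 22), (260, 28), (266, 34), (272, 33), (278, 38), (284, 45), (290, 42), (296, 122), (302, 127), (308, 192), (314, 193), (320, 193), (326, 192)]
[(180, np.float64(327.5)), (190, np.float64(307.3)), (200, np.float64(286.3)), (210, np.float64(264.6))]
```

```bash
python3 -m jog '[[[-0.008,0,0,0,0],[-0.016,0,0,0,0],[-0.024,0,0,0,0],[-0.024,0,0,0,0],[-0.024,0,0,0,0]]]'; python3 -m jog '[[[0,0,0,0,0.03],[0,0,0,0,0.03],[0,0,0,0,0.03],[0,0,0,0,0.03],[0.025,0,0,0,0.03],[0.045,0,0.005,0,0.03],[0.045,0,0.005,0,0],[0.045,0,0.005,0,0],[0.045,0,0.005,0,0],[0.045,0,0.005,0,0],[0.045,0,0.005,0,0]]]' 10; python3 g.py 0 148 108;  python3 - <<'E'
from h import *
C=shot("w18");g=cv2.cvtColor(cv2.imread("pics/w18.png"),cv2.COLOR_BGR2GRAY)
print([(r,int(g[r,324])) for r in range(280,380,5)]);print([(y,proj(C,car(0,y,127)).round(1)[1]) for y in (160,170,180,190)])
E
```

```text
time_s: 45.48
eef_pos: [396.2, -321.3, 115.2]
ee_rot: [0.344, 0.939, -0.0, 0.0]
wrist_force: [1.7, -2.4, -11.8]
grip_width: 0.156
grip_force: 50.0
time_s: 46.85
eef_pos: [361.8, -292.1, 110.7]
ee_rot: [0.344, 0.939, -0.0, 0.0]
wrist_force: [-0.6, 0.6, -0.7]
grip_width: 0.007
grip_force: 0.0
at [ 361.848  -292.135   110.6858] tilt -0.9999999897721932 car [  0.1504 207.1539 110.6858] tool_y 49.73231387288349 target [ 406.8254 -330.557   108.    ] SHIFT m [-0.0592 -0.0002  0.0027] spin rad 0.0016111810270843623 j [-0.7048 -1.5728] t 46.85
[(280, 21), (285, 27), (290, 27), (295, 26), (300, 28), (305, 28), (310, 28), (315, 27), (320, 28), (325, 26), (330, 29), (335, 27), (340, 28), (345, 27), (350, 27), (355, 27), (360, 47), (365, 45), (370, 46), (375, 45)]
[(160, np.float64(411.4)), (170, np.float64(393.4)), (180, np.float64(374.8)), (190, np.float64(355.5))]
```

```bash
python3 -m jog '[[[-0.015,0,0.002,0,0],[-0.03,0,0.002,0,0],[-0.038,0,0.002,0,0],[-0.046,0,0.002,0,0],[-0.046,0,0.002,0,0]]]'; python3 g.py 0 148 108 ; python3 -m jog '[[[-0.003,0,0,0,0],[-0.006,0,0,0,0],[-0.009,0,0,0,0],[-0.009,0,0,0,0]]]'; python3 g.py 0 148 108
```

```text
time_s: 47.52
eef_pos: [396.2, -321.2, 107.9]
ee_rot: [0.344, 0.939, 0.0, -0.001]
wrist_force: [-2.8, 2.9, -1.7]
grip_width: 0.006
grip_force: 1.7
at [ 396.195  -321.2249  107.859 ] tilt -0.9999965679208036 car [  0.2268 162.1436 107.859 ] tool_y 49.7314130225118 target [ 406.8254 -330.557   108.    ] SHIFT m [-0.0141 -0.0002 -0.0002] spin rad 0.0015954582220306331 j [-0.7046 -1.5726] t 47.525
time_s: 48.02
eef_pos: [404.6, -328.3, 109.2]
ee_rot: [0.344, 0.939, -0.0, 0.001]
wrist_force: [-0.0, -0.1, -0.6]
grip_width: 0.004
grip_force: 0.0
at [ 404.5528 -328.321   109.2321] tilt -0.999997415357449 car [  0.2321 151.1797 109.2321] tool_y 49.734358887437274 target [ 406.8254 -330.557   108.    ] SHIFT m [-0.0032 -0.0002  0.0012] spin rad 0.0016468732642991389 j [-0.7046 -1.5726] t 48.025
```

```bash
for i in 1; do python3 -m jog '[[[-0.002,0,0,0,0],[-0.004,0,0,0,0],[-0.004,0,0,0,0]]]'; done; python3 g.py 0 148 108; python3 -m jog '[[[-0.002,0,0,0,0],[-0.003,0,0,0,0],[-0.003,0,0,0,0]]]';python3 g.py 0 148 108
```

```text
time_s: 48.4
eef_pos: [405.1, -328.7, 108.5]
ee_rot: [0.344, 0.939, 0.001, -0.002]
wrist_force: [-5.8, 6.0, 6.8]
grip_width: 0.004
grip_force: 4.0
at [ 405.0738 -328.7295  108.4874] tilt -0.9999905782715275 car [  0.2582 150.5181 108.4874] tool_y 49.73592245765638 target [ 406.8254 -330.557   108.    ] SHIFT m [-0.0025 -0.0003  0.0005] spin rad 0.0016741627127086467 j [-0.7045 -1.5726] t 48.4
time_s: 48.78
eef_pos: [405.1, -328.8, 108.2]
ee_rot: [0.344, 0.939, 0.002, -0.005]
wrist_force: [-13.2, 10.3, 13.0]
grip_width: 0.011
grip_force: 8.4
at [ 405.1436 -328.7844  108.1772] tilt -0.999948938406852 car [  0.2616 150.4294 108.1772] tool_y 49.73778335457329 target [ 406.8254 -330.557   108.    ] SHIFT m [-0.0024 -0.0003  0.0002] spin rad 0.001706641490948927 j [-0.7045 -1.5725] t 48.775
```

```bash
python3 -m jog '[[[0.008,0,0,0,0],[0.014,0,0,0,0],[0.014,0,-0.04,0,0],[0.014,0,-0.09,0,0],[-0.002,0,-0.092,0,0],[-0.002,0,-0.092,0,0],[-0.002,0,-0.092,0,0]]]'; python3 - <<'E'
from h import *
np.set_printoptions(precision=1,suppress=True)
C=shot("w19");im=cv2.imread("pics/w19.png").astype(int)
print(tocar(arm.read_state()["eef_pos"]))
for n,X in [("rim x-15.5 z135",(-15.5,138,135.5)),("rim x15",(15.5,138,135.5)),("rim bottom",(0,138,104.5)),("bore top y128",(0,128,128.5)),("bar top y138",(0,138,127)),("bar top141",(0,141,127)),("bar bot 138",(0,138,113)),("barL",(-7,138,127)),("tube top",(0,138,137))]: print(n,proj(C,car(*X)))
y0=int(proj(C,car(0,138,120))[1])
for r in range(y0-35,y0+45,2): print(r,[int(v) for v in im[r,268:384:4].mean(1)])
E
```

```text
time_s: 49.65
eef_pos: [409.6, -332.6, 199.1]
ee_rot: [0.344, 0.939, 0.001, -0.001]
wrist_force: [1.1, -0.2, -0.1]
grip_width: 0.005
grip_force: 0.0
[  0.3 144.6 199. ]
rim x-15.5 z135 [300.6 268.4]
rim x15 [349.3 268.4]
rim bottom [325.1 252.9]
bore top y128 [325.  278.7]
bar top y138 [325.  263.8]
bar top141 [325.  259.5]
bar bot 138 [325.  256.8]
barL [314.3 263.7]
tube top [324.9 269.2]
225 [178, 135, 21, 25, 29, 30, 32, 31, 28, 27, 31, 45, 44, 35, 28, 29, 31, 32, 29, 29, 26, 23, 21, 31, 34, 36, 39, 40, 43]
227 [184, 142, 20, 24, 28, 30, 29, 28, 27, 29, 29, 43, 41, 36, 27, 29, 29, 29, 29, 29, 26, 21, 20, 30, 37, 32, 34, 33, 38]
229 [184, 144, 22, 24, 27, 29, 30, 29, 29, 31, 31, 39, 40, 34, 29, 29, 29, 31, 28, 27, 22, 19, 23, 33, 33, 28, 29, 32, 34]
231 [186, 148, 20, 23, 25, 28, 27, 27, 28, 29, 30, 38, 35, 32, 30, 27, 26, 29, 27, 25, 22, 21, 24, 34, 33, 30, 29, 31, 32]
233 [184, 151, 21, 21, 25, 30, 31, 49, 49, 51, 51, 52, 51, 51, 50, 50, 50, 54, 54, 51, 50, 51, 56, 34, 34, 31, 29, 33, 31]
235 [185, 156, 22, 23, 26, 28, 60, 70, 70, 71, 69, 70, 71, 71, 71, 71, 71, 75, 81, 80, 81, 
[... 3969 characters left out ...]
53, 51, 52, 52, 182, 197, 196, 137, 42, 38, 38, 39, 45]
295 [50, 48, 46, 52, 52, 39, 182, 169, 181, 155, 52, 53, 53, 52, 28, 28, 53, 51, 53, 52, 188, 189, 196, 137, 41, 37, 33, 34, 40]
297 [52, 53, 49, 53, 49, 38, 182, 241, 185, 159, 52, 52, 52, 53, 27, 28, 52, 53, 53, 52, 172, 248, 222, 134, 46, 41, 33, 34, 37]
299 [54, 50, 47, 53, 45, 40, 189, 254, 253, 152, 51, 52, 52, 51, 26, 28, 51, 51, 51, 52, 151, 255, 255, 138, 47, 45, 32, 31, 32]
301 [57, 50, 44, 49, 44, 39, 196, 254, 254, 141, 52, 52, 53, 53, 28, 28, 52, 51, 52, 52, 123, 255, 255, 135, 43, 41, 32, 29, 34]
303 [61, 52, 43, 46, 45, 40, 179, 254, 251, 114, 52, 52, 52, 52, 27, 27, 51, 53, 52, 52, 139, 255, 254, 133, 37, 34, 35, 31, 34]
```

Numbers show the rim top at row 267 (predicted 268) and the bar's end face at rows 256–262 (predicted 257–264 for flush), so the bar is home to within about 1 mm. Now shut the turnbutton.

```bash
python3 -m jog '[[[0,-0.03,0,-0.048,0.03],[0.001,-0.0557,0,-0.048,0.03],[0.001,-0.0557,0,-0.048,0.03],[0.001,-0.0557,0,-0.048,0.03]]]'; python3 g.py -55.5 145.8 141.5 52.5; python3 - <<'E'
from h import *
print(tool(car(-55.5,145.8,141.5)-arm.read_state()["eef_pos"])/1000)
E
```

```text
time_s: 50.2
eef_pos: [373.6, -374.5, 200.0]
ee_rot: [0.322, 0.947, 0.0, -0.001]
wrist_force: [0.6, 0.9, -0.0]
grip_width: 0.342
grip_force: 0.0
at [ 373.5657 -374.5284  199.9681] tilt -0.9999989259017656 car [-55.0444 144.8682 199.9681] tool_y 52.4547814004853 target [ 372.5606 -374.2721  141.5   ] SHIFT m [ 0.0009 -0.0004  0.0585] spin rad -0.0007892134446721839 j [-0.8093 -1.725 ] t 50.2
[ 0.0008719  -0.00043689  0.05846915]
```

```bash
python3 -m jog '[[[0.0009,-0.0004,0.03,0,0.03],[0.0009,-0.0004,0.05,0,0.03],[0.0009,-0.0004,0.058,0,0.03],[0.0009,-0.0004,0.058,0,0.03],[0.0009,-0.0004,0.058,0,0],[0.0009,-0.0004,0.058,0,0],[0.0009,-0.0004,0.058,0,0],[0.0009,-0.0004,0.058,0,0]]]' 15; python3 -m jog '[[[0,0,0,0.18,0],[0,0,0,0.36,0],[0,0,0,0.54,0],[0,0,0,0.72,0],[0,0,0,0.9,0],[0,0,0,1.08,0],[0,0,0,1.26,0],[0,0,0,1.44,0],[0,0,0,1.55,0],[0,0,0,1.62,0],[0,0,0,1.66,0],[0,0,0,1.66,0]]]'; python3 -c "
from plant import arm;print(arm.read_state()['ft_torque'])"; python3 g.py -56 146 141 -40.36
```

```text
time_s: 51.2
eef_pos: [372.8, -375.8, 143.4]
ee_rot: [0.322, 0.947, -0.001, 0.0]
wrist_force: [-3.7, -2.4, 5.5]
grip_width: 0.112
grip_force: 15.0
time_s: 52.7
eef_pos: [371.0, -375.8, 143.3]
ee_rot: [0.916, 0.402, -0.002, 0.0]
wrist_force: [-12.6, -5.5, 9.5]
grip_width: 0.117
grip_force: 15.3
[-1.06886582  2.14768023  0.32865951]
at [ 371.011  -375.8428  143.339 ] tilt -0.9999947261858297 car [-57.7004 145.9637 143.339 ] tool_y -42.56890430831861 target [ 372.0844 -374.5236  141.    ] SHIFT m [ 0.0017 -0.0001  0.0023] spin rad -0.038552653041647685 j [-0.8126 -0.0669] t 52.7
```

```bash
python3 -m jog '[[[0,0,0,-0.035,0.03],[0,0,0,-0.035,0.03],[0,0,0,-0.035,0.03],[0,0,-0.03,-0.035,0.03],[0,0,-0.08,-0.035,0.03],[0,0,-0.13,-0.035,0.03],[-0.05,0.05,-0.13,-0.035,0.03],[-0.08,0.09,-0.13,-0.035,0.03],[-0.08,0.09,-0.13,-0.035,0.03],[-0.08,0.09,-0.13,-0.035,0.03]]]'; python3 - <<'E'
from h import *
np.set_printoptions(precision=1,suppress=True)
C=shot("w20");S=shot("s20","scene");T=shot("t20","top");print(tocar(arm.read_state()["eef_pos"]))
def red(fn,C,z):
    im=cv2.imread(f"pics/{fn}.png");h=cv2.cvtColor(im,cv2.COLOR_BGR2HSV)
    m=((h[...,1]>150)&(h[...,2]>70)&((h[...,0]<8)|(h[...,0]>172))).astype(np.uint8)
    n,l,s,c=cv2.connectedComponentsWithStats(m)
    for i in range(1,n):
        if s[i,4]>25:
            r=cv2.minAreaRect(np.argwhere(l==i)[:,::-1].astype(np.float32)); print(fn,s[i],[tocar(onz(C,p,z))[:2].round(1).tolist() for p in cv2.boxPoints(r)])
red("w20",C,129);red("t20",T,129)
for nm,Cc in (("w",C),("top",T),("sc",S)): print(nm,[proj(Cc,car(x,y,z)).round(1) for x,y,z in ((8,142,129),(8,150,129),(-74,146,159),(-56,146,159))])
im=cv2.imread("pics/s20.png").astype(int);sub=im[330:375,350:470]
b=(sub.min(2)>95)&((sub.max(2)-sub.min(2))<50)
for r in range(0,45): print(330+r,"".join("#" if v else ("R" if q[2]>q[0]+70 else ("B" if q[0]>q[2]+50 else ".")) for v,q in zip(b[r],sub[r])))
E
```

```text
time_s: 53.95
eef_pos: [384.6, -494.1, 271.9]
ee_rot: [0.909, 0.418, -0.0, -0.001]
wrist_force: [0.3, 0.6, -0.0]
grip_width: 0.341
grip_force: 0.0
[-138.4   59.3  272.6]
w20 [ 192   32   38  118 2370] [[5.1, 163.2], [8.3, 138.2], [-72.3, 131.7], [-76.1, 158.9]]
w20 [342 202  43  28 596] [[-128.2, 46.4], [-117.0, 41.4], [-131.9, 9.1], [-143.5, 13.8]]
t20 [  0 101  12  14  93] [[1165.4, 530.2], [1193.4, 503.9], [1169.9, 484.1], [1142.0, 510.5]]
t20 [ 82 141  12   9  62] [[933.7, 446.0], [935.4, 430.1], [901.5, 428.7], [899.9, 444.6]]
t20 [235 182  14  24 106] [[501.7, 300.1], [537.3, 250.9], [511.0, 233.3], [475.7, 282.6]]
t20 [417 281  30  22 167] [[8.3, 155.2], [8.2, 134.6], [-79.1, 135.0], [-78.8, 155.4]]
t20 [477 282  16  12  96] [[-115.1, 63.9], [-132.3, 24.6], [-145.2, 30.9], [-128.1, 70.2]]
w [array([209.7,  30.4]), array([198.6,  30.5]), array([202.5, 149.9]), array([199.9, 123.3])]
top [array([418.8, 279.9]), array([416.9, 282.3]), array([446.5, 301.8]), array([440.8, 297.1])]
sc [array([376.7, 339. ]), array([373.2, 339.1]), array([380. , 365.4]), array([379.1, 357.8])]
330 .
[... 4919 characters left out ...]
BBBBBBBBBBBBBBBBBBBBBBBBBBBB.....BBBBBBBBBBBBBBBB.....BBBBBBBBBBBBBBBB##BBB
370 ........................RRRRRRR.BBBBBBBBBBBBBBBBBBBBBBBBBBBBBBBBBBBBBBBBBB...BBBBBBBBBBBBBBBBBB...BBBBBBBBBBBBBBBBB###BB
371 ........................RRRRRRR.BBBBBBBBBBBBBBBBBBBBBBB##BBBBBBBBBBBBBBBBBB.BBBBBBBBBBBBBBBBBBBBBBBBBBBBBBBBBBBBBBB##BBB
372 ........................RRRRRR.BBBBBBBBBBBBBBBBBBBBBBBB##BBBBBBBBBBBBBBBBBBBBBBBBBBBBBBBBBBBBBBBBBBBBBBBBBBBBBBBBBBBBBBB
373 ..........................RRRR.BBBBBBBBBBBBBBBBBBBBBBBB##BBBBBBBBBBBBBBBBBBBBBBBBBBBBBBBBBBBBBBBBBBBBBBBBBBBBBBBBBBBBBBB
374 ...........................R...BBBBBBBBBBBBBBBBBBBBBBBBBBBBBBBBBBBBBBBBBBBBBBBBBBBBBBBBBBBBBBBBBBBBBBBBBBBBBBBBBBBBBBBBB
```

```bash
python3 -m jog '[[[0,0,-0.05,0,0.03],[0.03,-0.02,-0.1,0,0.03],[0.07,-0.05,-0.13,0,0.03],[0.11,-0.085,-0.13,0,0.03],[0.15,-0.12,-0.13,0,0.03],[0.19,-0.15,-0.13,0,0.03],[0.23,-0.18,-0.13,0,0.03],[0.27,-0.21,-0.13,0,0.03],[0.27,-0.21,-0.13,0,0.03],[0.27,-0.21,-0.13,0,0.03]]]'; python3 - <<'E'
from h import *
np.set_printoptions(precision=1,suppress=True)
S=shot("s21","scene");T=shot("t21","top")
t=cv2.imread("pics/t21.png").astype(int);t0=cv2.imread("pics/top0.png").astype(int)
for y in (-100,-90,-34,0,34,82): print(y,"bar top",proj(T,car(0,y,127)),"cap",proj(T,car(0,y,101)),"scene bar",proj(S,car(0,y,120)))
sub=t[205:300,410:495]
for r in range(95): print(205+r,"".join("#" if q.min()>135 else ("R" if q[2]>q[0]+70 else ("B" if q[0]>q[2]+50 else ("o" if q.min()>85 else "."))) for q in sub[r]))
im=cv2.imread("pics/s21.png").astype(int)[325:372,395:500]
for r in range(47): print(325+r,"".join("#" if q.min()>135 else ("B" if q[0]>q[2]+50 else ("o" if q.min()>85 else ".")) for q in im[r]))
d=np.abs(t-t0).sum(2)
for n,X in (("bottle",(624,-365,150)),("tape",(601,-253,19)),("marker",(385,-499,9))):
    x,y=proj(T,X).astype(int);print(n,d[y-12:y+13,x-12:x+13].mean())
E
```

```text
time_s: 55.35
eef_pos: [401.0, -152.9, 402.9]
ee_rot: [0.908, 0.418, 0.0, 0.0]
wrist_force: [-0.5, -0.4, 0.3]
grip_width: 0.337
grip_force: 0.0
-100 bar top [478.8 211.6] cap [475.4 213.8] scene bar [484.3 341.5]
-90 bar top [476.4 214.4] cap [473.1 216.5] scene bar [479.9 341.6]
-34 bar top [463.3 230.5] cap [460.3 232.3] scene bar [455.1 342.3]
0 bar top [455.3 240.3] cap [452.4 241.9] scene bar [440.  342.6]
34 bar top [447.2 250.2] cap [444.5 251.5] scene bar [424.9 343. ]
82 bar top [435.7 264.3] cap [433.2 265.3] scene bar [403.6 343.6]
205 .........ooooooooo...BBBBB.oo#o................................o###o..........o######
206 ..........ooooooooo......ooo##o...............................ooo####.........oo#####
207 ...........ooooooooooooooooo#o...............................ooooo####o........oo####
208 ...........ooooooooooooooooooo..............................oooooooo###o........o####
209 ............ooooooooooooooooo...............................o###o##oo###o.......oo###
210 .............ooooooooooooooo.....................BB........o########oo####.......ooo#
211 .......
[... 12509 characters left out ...]
366 BBBBBBBBBBBBBBBBBBBBBBBBBBBBBBBBBBBBBBBBBBBBBBBBBBBBBBBBBBBBBBBBBBBBBBBBBBBBBBBBBBBBBB...................
367 BBBBBBBBBBBBBBBBBBBBBBBBBBBBBBBBBBBBBBBBBBBBBBBBBBBBBBBBBBBBBBBBBBBBBBBBBBBBBBBBBBBBBB...................
368 BBBBBBBBBBBBBBBBBBBBBBBBBBBBBBBBBBBBBBBBBBBBBBBBBBBBBBBBBBBBBBBBBBBBBBBBBBBBBBBBBBBBBB...................
369 BBBBBBBBBBBBBBBBBBBBBBBBBBBBBBBBBBBBBBBBBBBBBBBBBBBBBBBBBBBBBBBBBBBBBBooBBBBBBBBBBBBBBB..................
370 BBBBBBBBBBBBBBBBBBBBBBBBBBBBBBBBBBBBBBBBBBBBBBBBBBBBBBBBBBBBBBBBBBBBBo###BBBBBBBBBBBBBB..................
371 BBBBBBBBBB###BBBBBBBBBBBBBBBBBBBBBBBBBBBBBBBBBBBBBBBBBBBBBBBBBBBBBBBBB###BBBBBBBBBBBBBB..................
bottle 18.2976
tape 70.56
marker 13.9616
```

```bash
python3 -c "
from plant import arm;print(arm.finish_job())"
```

```text
the job is handed in; nothing more can be done
None
```

The job is handed in at about 55 s, verdict not shown: camera checks put all three vials upright in the bays, the bar home within about 1 mm, and the turnbutton shut across the mouth; the bottle and marker looked unmoved, but the arm probably hid the tape roll in the last picture.

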